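# Set the hardie and torque its clamp bolt to the click

## Task

Take the steel hardie (the chisel-edged stake) out of its wooden stand and set it fully home, upright, in the socket of the grey bench block. Then turn the click wrench on the block's clamp bolt clockwise (seen from above) until its handle breaks over at the set torque, stop there without driving the handle on to its stop, and let go, leaving the handle where it is. Don't disturb the other things on the bench.

Things in the scene. Friction and masses are not known exactly. Their poses are not given: they have to be found in the camera images.
- hardie_mid (a point): Steel hardie, 92 mm tall, standing upright (own z up) in a wooden stand. This point is the middle of its grip body, a block 24 mm (own x) by 34 mm (own y) by 36 mm high with flat sides and its underside 22 mm below this point; take it from above across the 24 mm. Above the body a wedge narrows to a blunt edge along own y, 34 mm above this point.
- hardie: The same hardie, 0.3 to 0.6 kg; origin at the centre of the foot of its shank, 62 mm below hardie_mid, same axes. The rectangular shank is 20 mm (own x) by 28 mm (own y) and 30 mm long; above it is a flange 34 x 42 mm, 10 mm thick, and on that the grip body.
- stand: Fixed wooden stand, 60 x 60 x 30 mm, origin at the centre of its underside. The hardie's shank stands 20 mm deep in its pocket, 4 mm loose, 10 mm above the table; lift the hardie by 30 mm or more to clear the stand.
- socket (a point): Centre of the mouth of the socket in the top of the fixed grey block (80 mm own x, 180 mm own y, top at z = 50 mm). The socket is 22 mm (own x) by 30 mm (own y), 36 mm deep, with a 2 mm chamfer; own z up. The hardie fits either way round with its x along the socket's x. Fully home its flange lies on the block's top: hardie_mid is then 32 mm above this point.
- wrench_axis (a point): On the vertical axis of the clamp bolt, in the round steel head (42 mm across, 22 mm high) of a click wrench that stays on the bolt, 85 mm from the socket, 21 mm above the block. Own x points along the handle, z up. Clockwise tightens: the bolt turns easily (1 to 4 N at the grip) for 0.25 to 0.6 rad, which cannot be seen, then seats hard. There is no ratchet: pulling back loosens it.
- wrench_grip (a point): Middle of the wrench's black grip, a level round bar 24 mm in diameter, 100 mm long along own x, 170 mm from the bolt axis, 71 mm above the table, with nothing below it. In break-over this point moves towards negative own y of wrench_axis: about 7 mm (0.05 rad) is a click, 23 mm (0.17 rad) is driving it on to its stop. Let go, the handle springs straight; the bolt stays.
- wrench_handle: The wrench's handle; origin at its break-over hinge, 35 mm from the bolt axis, own x along the handle. It stays rigid until, with the bolt seated, about 11 N is pushed square to it at the grip's middle; then it gives way clockwise, the force falling steadily to about 8 N at 0.13 rad, and meets a solid stop at 0.20 rad, where force rises again.
- hammer: Mosaic hammer with wooden handle lying on the right, 102 x 236 x 19 mm, origin at the centre of its underside; bystander.
- coffee_mug: Blue mug with red lining, 83 mm across, 95 mm high, origin at the underside; bystander.
- tape_roll: Roll of pale masking tape, 104 mm across, 25 mm high, origin at the underside; bystander.
- cork_block: Brown cork sanding block, 60 x 101 x 32 mm, origin at the centre of its underside; bystander.
Not all that is in view belongs to the job. Leave any green, red or turquoise look-alike of the hardie alone.

How it is judged:
On the way, in this order (a step that is already met when the one before it is completed fails the run):
1. the hardie stands fully home in the socket, let go (horizontal distance between hardie_mid and socket below 0.005 m and z of hardie_mid in the frame of socket below 0.0345 m and angle between hardie_mid's own z axis and vertical below 0.08 rad and angle between the x axis of hardie_mid and the x axis of socket, either way round below 0.15 rad and contact force between the fingers and hardie below 0.3 N), for 0.2 s.
2. with the hardie home, the wrench handle has broken over by at least 0.05 rad (grip 7 mm out of line with the head) (horizontal distance between hardie_mid and socket below 0.005 m and z of hardie_mid in the frame of socket below 0.0345 m and angle between hardie_mid's own z axis and vertical below 0.08 rad and angle between the x axis of hardie_mid and the x axis of socket, either way round below 0.15 rad and y of wrench_grip in the frame of wrench_axis below -0.0067 m), for 0.05 s.
At the end, for the whole second after the job is handed in: The hardie is home in the socket (flange down to 2.5 mm, centred to 5 mm, upright to 0.08 rad, square to 0.15 rad) and at rest, the wrench handle has been let go and has sprung straight (grip within 3 mm of the head's line), and its grip stands more than 30 mm from where it started (horizontal distance between hardie_mid and socket below 0.005 m and z of hardie_mid in the frame of socket below 0.0345 m and angle between hardie_mid's own z axis and vertical below 0.08 rad and angle between the x axis of hardie_mid and the x axis of socket, either way round below 0.15 rad and linear speed of hardie below 0.02 m/s and y of wrench_grip in the frame of wrench_axis above -0.003 m and distance of wrench_grip from where it was at the start of the episode above 0.03 m); the robot touches nothing.
It fails at once if the wrench handle is driven past the click on to its stop (more than 0.17 rad, grip 23 mm out of line): over-tightened (y of wrench_grip in the frame of wrench_axis below -0.023 m).
It fails at once if the hardie is tipped by more than 0.6 rad (angle between hardie_mid's own z axis and vertical above 0.6 rad).
It fails at once if the hammer, mug, tape roll or cork block is moved by more than 30 mm (distance of any of hammer, coffee_mug, tape_roll, cork_block from where it was at the start of the episode above 0.03 m).
It also fails if it takes over 67 s, if anything falls off the work surface, if the arm or the gripper's body presses on something with over 40 N, if the wrist force passes 120 N, or if a joint passes its speed limit or range.

## Robot

A 6-joint arm with a two-finger parallel gripper is mounted at the origin on the work surface; the furniture and walls round the work are solid. World frame = base frame: x ahead of the robot, y to its left, z up, the work surface at z = 0. Lengths are in m, angles in rad, forces in N, time in s.
With the tool pointing down it reaches from about 0.375 to 0.9 m from the base axis. Payload 3.1 kg.
Tool frame: the origin (TCP) lies at the very end of the fingers, on their centre line; the grasp point (between the pads) lies 19 mm behind it; z points along the fingers, x is the direction in which the jaws open and shut, and the axes are right-handed (so a half turn about z gives the same grasp; the last joint's range is limited). The gripper opens to 87 mm and grips with 3 to 60 N. Pads are 19 mm wide; open, the fingers measure 117 mm over their backs; the gripper's body (75 mm by 190 mm) begins 51 mm behind the grasp point.
Start: joints at [-1.395, 0.527, 1.433, -0, 1.181, -0.178], TCP at [0.217, -0.586, 0.185] pointing down, gripper open.
Joint ranges: [-3.08, 3.08], [-0.75, 2.2], [0.22, 2.44], [-1.43, 4.57], [0, 2.65], [-2.85, 2.85]. Speed limits (rad/s): [2.79, 2.79, 3.14, 3.14, 3.14, 3.14].

## Interface

Orientations are given as a unit quaternion [x, y, z, w].
In Python, from cell import manip, vision gives the robot as it stands. The module is installed in compiled form; this text tells all that it offers.
- The arm moves only by the tool play_rows, never from a script. Its argument "deltas" is a list of rows, each a list of 7 numbers: the finger opening in cm, from 0 to 8.7, then the shift along the tool's x, y, z in cm, then the turn, a rotation vector about the tool's x, y, z in degrees. A call has 1 to 10 rows; each row shifts and turns the commanded pose from where the row before left it, along the tool's axes as they then stand; what a row does not reach is not made up. A row lasts 1/12 s, in which the tool goes at most 41.7 mm and 7.16 degrees, less where a joint would pass 70% of its speed; a pose out of reach is approached as far as the arm can. A call with a gripper value outside its range is refused whole. The fingers move at their own pace and stop on an object; "force" is the grip in N (left out, the last holds). Time passes only in rows, so rows that do not move let the fingers close. It gives the time, the measured TCP pose, the force and the opening at its end, in the units of the state.
- manip.state(): the state, without advancing time (a new reading comes with each control period).
- vision.camera(name): name is "side" or "top"; returns a dict with "image" (480x640x3 uint8, blue, green, red), "depth" (480x640 float32, m along the optical axis (not along the pixel's ray), 0 where there is no reading), "vertical_fov" (degrees; the focal length in pixels is half the picture's height over the tangent of half this angle, whatever the lens; pixels are square), "cx", "cy" (the principal point, pixels), "R" (3x3) and "t" (3): a world point X has camera coordinates R X + t. Camera axes: x right, y down, z forward; pixel columns grow to the right and rows downward; lengths in m; the calibration is good to about 2 mm. A picture is of the moment at which its call begins.
- manip.hand_in(): hands the job in, once; it reports no verdict.
Trained networks look in the newest picture that a camera, given by its name, has taken for a name from the list of things; names that differ only in an ending like _2 or _b are one class to them, and where a whole thing is asked for, a point or a joint stands for the part that bears it (a point fixed in the world has none). Each returns a list of dicts, best first, with "p" (0 to 1); they miss things now and then, are a little off and sometimes report something else, mostly with a low value. They report only what shows in the picture. A call takes as long as a camera call. They do not tell look-alikes from the thing itself.
- vision.find_in(query, camera): "box" ([left, top, right, bottom] in pixels, round what is visible of it).
- vision.silhouettes(query, camera): "mask" (480x640 bool, what is visible of it) and "box" ([left, top, right, bottom] in pixels, round what is visible of it).
The state is a dict: "clock": time; "joints": joint angles; "dq": joint speeds; "joint_torque": joint torques, N m; "ee_pos": TCP position; "orientation": TCP orientation; "force": force on the tool from outside, world axes, zero at the start; "torque": the same for the moment, N m; "opening": finger opening in m.
Only numpy, scipy, OpenCV 4.12 (cv2) and the standard library are available. Lean on these libraries where they do the work, as an engineer would, in place of code of your own. Each camera call takes 0.05 s, during which the arm holds its last target.

## Working session

There is one attempt and no reset: what is moved stays moved. The work goes in short steps, Python scripts to look and compute and a tool call to move; the robot and the scene stay as the last step left them, time stands still between calls to the robot, and variables do not carry over. Pictures are saved under pics/ and viewed, and the job is handed in when it is done.

Besides the shell and the picture viewer there is one more tool, called after "Call:" by a JSON object that holds its "name" and its "arguments", one argument or row to a line. play_rows: Moves the arm, as the interface text tells. Its arguments: {"type":"object","properties":{"deltas":{"type":"array"},"force":{"type":"number"}},"required":["deltas"]}

```bash
mkdir -p pics; cat > h.py <<'E'
import numpy as np, cv2
from cell import manip, vision
def cam(n):
    c=vision.camera(n); c['f']=240/np.tan(np.radians(c['vertical_fov'])/2); return c
def world(c,u,v,d=None):
    if d is None: d=c['depth'][int(round(v)),int(round(u))]
    X=np.array([(u-c['cx'])/c['f']*d,(v-c['cy'])/c['f']*d,d]); return c['R'].T@(X-c['t'])
def cloud(c):
    v,u=np.mgrid[0:480,0:640]; d=c['depth']
    X=np.stack([(u-c['cx'])/c['f']*d,(v-c['cy'])/c['f']*d,d],-1)
    W=(X-c['t'])@c['R']; W[d==0]=np.nan; return W
def onz(c,u,v,z):
    r=c['R'].T@np.array([(u-c['cx'])/c['f'],(v-c['cy'])/c['f'],1]); o=-c['R'].T@c['t']
    return o+r*(z-o[2])/r[2]
def proj(c,X):
    p=c['R']@np.array(X)+c['t']; return c['f']*p[0]/p[2]+c['cx'],c['f']*p[1]/p[2]+c['cy']
E
python3 - <<'E'
from h import *
print(manip.state())
for n in ['top','side']:
    c=cam(n); cv2.imwrite(f'pics/{n}0.png',c['image']); print(n,c['vertical_fov'],c['cx'],c['cy'],-c['R'].T@c['t'],c['R'])
    for q in ['hardie','stand','socket','wrench_handle','wrench_grip','wrench_axis','hammer','coffee_mug','tape_roll','cork_block']:
        try: print(q,[(np.round(r['box']),round(r['p'],2)) for r in vision.find_in(q,n)][:5])
        except Exception as e: print(q,e)
E
```

```text
{'clock': 0.0, 'joints': array([-1.39450501e+00,  5.28419816e-01,  1.43389127e+00, -1.30872610e-05,
        1.18138707e+00, -1.78508756e-01]), 'dq': array([-8.92917774e-04,  5.95013912e-04,  2.28662588e-03,  5.12511526e-05,
        7.91233266e-04,  9.32185901e-04]), 'joint_torque': array([-1.20392549e-03, -4.40050864e+01, -1.76591563e+01,  6.32253173e-02,
        5.84886339e-02, -1.75032460e-04]), 'ee_pos': array([ 0.21700264, -0.58526449,  0.1842037 ]), 'orientation': array([ 8.20794151e-01, -5.71223120e-01, -7.47862117e-04, -7.40955225e-04]), 'force': array([-0.28352692,  0.9384814 ,  0.47580334]), 'torque': array([-0.02374024,  0.00646979,  0.04986031]), 'opening': 0.08667501717614896}
top 49.16359658434565 316.3856599587151 241.74462032719055 [0.36483562 0.09301514 1.36690869] [[ 0.00907298 -0.99988355 -0.01227054]
 [-0.99687536 -0.0080814  -0.07857606]
 [ 0.07846775  0.01294512 -0.9968326 ]]
hardie [(array([437., 310., 452., 327.]), 0.81), (array([399., 274., 417., 294.]), 0.67), (array([394., 234., 416., 254.]), 0.6), (array([326., 174., 347., 192.]), 0.47), (array([190., 220.,
[... 767 characters left out ...]
523276 -0.37255498]]
hardie [(array([427., 211., 439., 247.]), 0.88), (array([279., 222., 296., 253.]), 0.8), (array([354., 210., 367., 236.]), 0.62), (array([389., 216., 404., 247.]), 0.56)]
stand [(array([350., 230., 372., 246.]), 0.82), (array([351., 214., 360., 236.]), 0.19)]
socket [(array([243., 240., 332., 294.]), 0.89)]
wrench_handle [(array([240., 255., 287., 294.]), 0.68)]
wrench_grip [(array([244., 254., 284., 294.]), 0.63)]
wrench_axis [(array([242., 247., 300., 296.]), 0.76)]
hammer [(array([406., 210., 423., 226.]), 0.61)]
coffee_mug [(array([153., 281., 197., 341.]), 0.77)]
tape_roll [(array([194., 287., 231., 321.]), 0.66)]
cork_block [(array([351., 250., 384., 280.]), 0.94)]
```

View pics/top0.png

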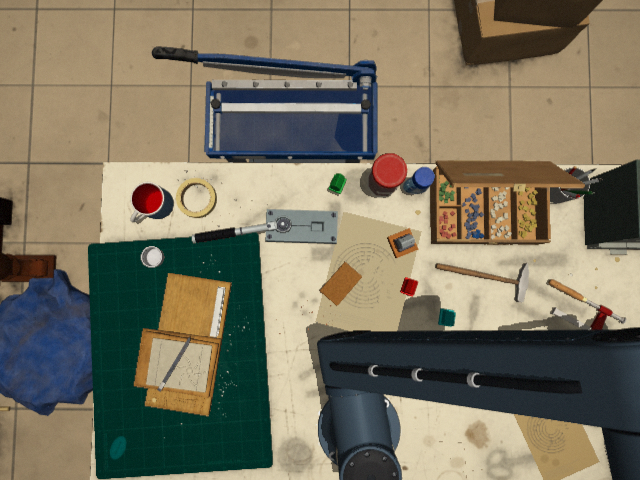

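View pics/side0.png

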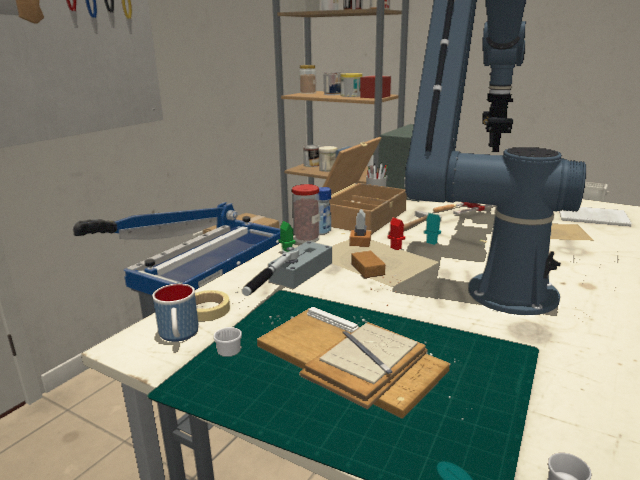

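```bash
python3 - <<'E'
import cv2,numpy as np
a=cv2.imread('pics/top0.png')
b=cv2.resize(a[165:335,180:460],None,fx=2.8,fy=2.8,interpolation=cv2.INTER_CUBIC);cv2.imwrite('pics/top0c.png',b)
a=cv2.imread('pics/side0.png')
b=cv2.resize(a[190:350,230:450],None,fx=3.6,fy=3.6,interpolation=cv2.INTER_CUBIC);cv2.imwrite('pics/side0c.png',b)
E
```

```text
(no output)
```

View pics/top0c.png

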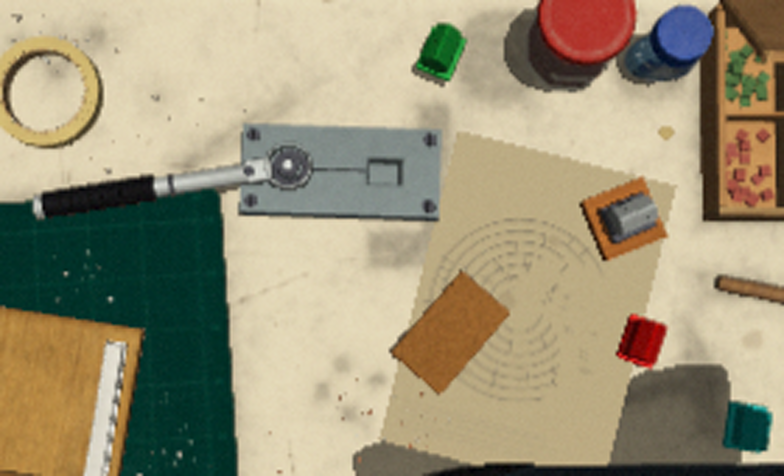

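View pics/side0c.png

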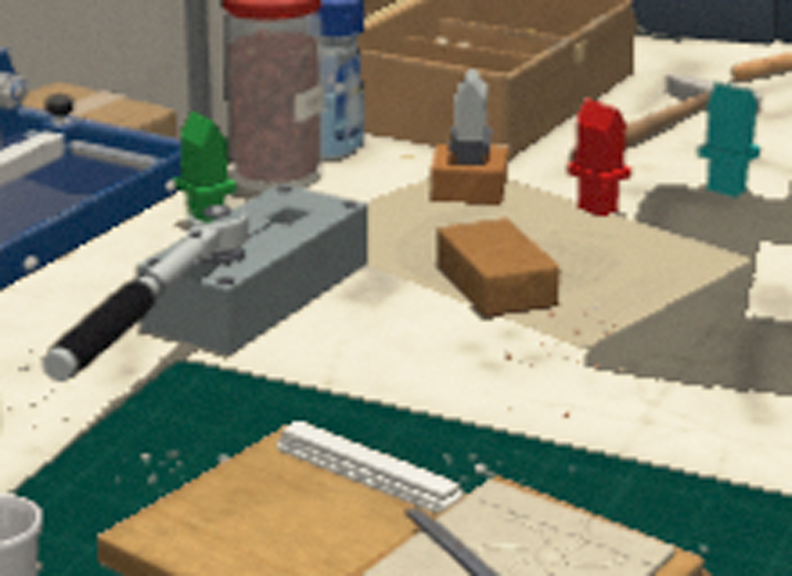

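The job's hardie is the grey steel one in the wooden stand at top (404,243). The look-alikes are green (337,183), red (408,285) and turquoise (446,318), all standing free without a stand. In the crop only the grey one stands in the wood. The block is at (302,226), and the wrench handle points left to (193,238).

```bash
python3 - <<'E'
from h import *
from scipy.optimize import least_squares
c=cam('top'); W=cloud(c); s=cam('side'); S=cloud(s)
np.savez('c0.npz',W=W,S=S,ti=c['image'],si=s['image'])
def reg(P,lo,hi):
    m=np.all((P>lo)&(P<hi),-1); return m
# stand/hardie region
p=onz(c,404,243,0.05); print('hardie approx',p)
lo=p+[-.06,-.06,0]; hi=p+[.06,.06,0]
for nm,P in (('top',W),('side',S)):
    for z0,z1 in((.02,.036),(.036,.045),(.045,.055),(.055,.085),(.085,.12)):
        m=reg(P,[p[0]-.06,p[1]-.06,z0],[p[0]+.06,p[1]+.06,z1]); q=P[m]
        if len(q)>5:
            r=cv2.minAreaRect((q[:,:2]*1000).astype(np.float32)); print(nm,z0,z1,len(q),np.round(q.mean(0),4),np.round(q.min(0),3),np.round(q.max(0),3),r)
b=onz(c,302,226,0.05); print('block',b)
for nm,P in (('top',W),('side',S)):
    m=reg(P,[b[0]-.08,b[1]-.12,.042],[b[0]+.08,b[1]+.12,.056]); q=P[m]
    print(nm,len(q),np.median(q[:,2]),cv2.minAreaRect((q[:,:2]*1000).astype(np.float32)))
    m=reg(P,[b[0]-.08,b[1]-.05,.0561],[b[0]+.08,b[1]+.4,.1]); q=P[m]
    print('wr',len(q),np.round(q.min(0),3),np.round(q.max(0),3))
E
```

```text
hardie approx [ 0.46711969 -0.11004606  0.05      ]
top 0.02 0.036 312 [ 0.468  -0.1064  0.03  ] [ 0.433 -0.149  0.021] [ 0.507 -0.072  0.036] ((470.21527099609375, -110.28739929199219), (59.751895904541016, 60.59114456176758), 22.222030639648438)
top 0.036 0.045 11 [ 0.4741 -0.1093  0.0412] [ 0.447 -0.134  0.036] [ 0.501 -0.074  0.045] ((472.2420959472656, -105.16549682617188), (44.762760162353516, 50.78894805908203), 18.03916358947754)
top 0.045 0.055 76 [ 0.4673 -0.1057  0.0498] [ 0.447 -0.135  0.045] [ 0.493 -0.085  0.054] ((469.69366455078125, -110.48096466064453), (33.957584381103516, 42.35514450073242), 23.76416778564453)
top 0.055 0.085 27 [ 0.4643 -0.0978  0.0695] [ 0.453 -0.127  0.056] [ 0.484 -0.091  0.085] ((469.0262756347656, -105.82676696777344), (25.5760555267334, 34.11913299560547), 24.9111385345459)
top 0.085 0.12 140 [ 0.4696 -0.1098  0.0955] [ 0.454 -0.128  0.085] [ 0.486 -0.091  0.109] ((469.6849060058594, -110.3221664428711), (23.687767028808594, 34.638389587402344), 23.358720779418945)
side 0.02 0.036 177 [ 0.465  -0.0949  0.028 ] [ 0.431 -0.15   0.02 ] [ 0.507 
[... 595 characters left out ...]
.085] ((466.0165100097656, -95.99239349365234), (23.98154640197754, 21.045053482055664), 26.50395393371582)
side 0.085 0.12 55 [ 0.4673 -0.1009  0.0938] [ 0.456 -0.128  0.086] [ 0.486 -0.086  0.103] ((469.7989501953125, -105.32649230957031), (22.942590713500977, 43.17552185058594), 22.108827590942383)
block [0.50807949 0.14680247 0.05      ]
top 1930 0.05016711138378452 ((510.1174011230469, 148.79010009765625), (179.99000549316406, 80.47406005859375), 88.6401596069336)
wr 1046 [0.463 0.099 0.056] [0.588 0.546 0.1  ]
side 775 0.04961152297082211 ((511.7604675292969, 150.88714599609375), (187.95872497558594, 87.51673889160156), 88.63338470458984)
wr 1073 [0.463 0.183 0.056] [0.588 0.547 0.097]
```

```bash
python3 - <<'E'
from h import *
d=np.load('c0.npz');W=d['W'];c=cam('top')
ti=d['ti']
b=np.array([.5101,.1488])
a=np.radians(-1.36);ex=np.array([np.cos(a),np.sin(a)]);ey=np.array([-ex[1],ex[0]])
L=np.stack([(W[...,:2]-b)@ex,(W[...,:2]-b)@ey],-1)
# hole
m=(abs(L[...,0])<.035)&(L[...,1]<0)&(L[...,1]>-.085)&(W[...,2]<.047)
v,u=np.nonzero(m)
print(len(u),u.min(),u.max(),v.min(),v.max(),L[m].min(0),L[m].max(0))
for y in range(219,234): print(' '.join('%3d'%(1000*W[y,x,2]) for x in range(306,328)))
g=cv2.cvtColor(ti,cv2.COLOR_BGR2GRAY)
for y in range(219,234): print(' '.join('%3d'%g[y,x] for x in range(306,328)))
# pixel corner -> on z=.05
for (uu,vv) in ((311,221),(323,221),(311,230),(323,230)): print(onz(c,uu,vv,.05))
# head
for z0,z1 in ((.058,.066),(.066,.074),(.074,.08),(.08,.085),(.085,.095)):
    m=(abs(L[...,0])<.03)&(L[...,1]>-.03)&(L[...,1]<.085)&(W[...,2]>z0)&(W[...,2]<z1); q=L[m]
    if len(q)>3: print(z0,len(q),q.min(0),q.max(0),cv2.minEnclosingCircle((q*1000).astype(np.float32)))
# handle/grip: 
r=vision.silhouettes('wrench_grip','top')[0]['mask']
m=r&(W[...,2]>.06)&(W[...,1]<.42);q=W[m];print(len(q),q.min(0),q.max(0))
bl=m&(g<70); q=W[bl];print('black',len(q),q.min(0),q.max(0),q.mean(0),cv2.minAreaRect((q[:,:2]*1000).astype(np.float32)))
print(cv2.fitLine((q[:,:2]).astype(np.float32),cv2.DIST_L2,0,.01,.01).T)
b=cv2.resize(ti[205:255,180:345],None,fx=4.8,fy=4.8,interpolation=cv2.INTER_CUBIC);cv2.imwrite('pics/blk.png',b)
E
```

```text
196 301 334 212 240 [-0.03452541 -0.08391793] [ 3.47240804e-02 -7.84245989e-06]
 49  48  48  45  51  49  49  57  48  55  47  49  49  48  50  45  45  50  48  57  52  44
 52  46  52  52  46  48  50  45  46  51  54  48  52  51  48  54  53  46  50  52  49  51
 50  46  46  48  51  49  46  51  43  50  52  50  48  51  52  45  47  51  50  49  52  54
 48  49  48  52  53  50  32  26  31  28  28  36  35  39  35  34  39  37  50  54  52  43
 53  49  49  52  47  49  14  15  19  16  13  12  13  14  11  13  21  18  47  46  48  50
 51  49  50  47  50  53   9  10  17  14  16  10  11  12  18  12  15  13  50  46  45  52
 50  46  51  50  48  45  22  13  16  21  14  11  13  14  13  13  16  18  51  51  46  46Traceback (most recent call last):
  File "<stdin>", line 11, in <module>
  File "<stdin>", line 11, in <genexpr>
ValueError: cannot convert float NaN to integer
```

```bash
cat > m.py <<'E'
from h import *
d=np.load('c0.npz');W=d['W'];c=cam('top')
ti=d['ti']
b=np.array([.5101,.1488])
a=np.radians(-1.36);ex=np.array([np.cos(a),np.sin(a)]);ey=np.array([-ex[1],ex[0]])
L=np.stack([(W[...,:2]-b)@ex,(W[...,:2]-b)@ey],-1)
g=cv2.cvtColor(ti,cv2.COLOR_BGR2GRAY)
for y in range(219,234): print(y,' '.join('%3.0f'%(1000*W[y,x,2]) for x in range(308,328)))
for y in range(219,234): print(y,' '.join('%3d'%g[y,x] for x in range(308,328)))
for z0,z1 in ((.058,.066),(.066,.074),(.074,.08),(.08,.085),(.085,.095)):
    m=(abs(L[...,0])<.03)&(L[...,1]>-.03)&(L[...,1]<.085)&(W[...,2]>z0)&(W[...,2]<z1); q=L[m]
    if len(q)>3: print(z0,len(q),q.min(0),q.max(0),cv2.minEnclosingCircle((q*1000).astype(np.float32)))
c=cam('top');r=vision.silhouettes('wrench_grip','top')[0]['mask']
m=r&(W[...,2]>.06)&(W[...,1]<.42);q=W[m];print(len(q),q.min(0),q.max(0))
bl=m&(g<70); q=W[bl];print('black',len(q),q.min(0),q.max(0),q.mean(0),cv2.minAreaRect((q[:,:2]*1000).astype(np.float32)))
print(cv2.fitLine((q[:,:2]).astype(np.float32),cv2.DIST_L2,0,.01,.01).T)
b=cv2.resize(ti[205:255,180:345],None,fx=4.8,fy=4.8,interpolation=cv2.INTER_CUBIC);cv2.imwrite('pics/blk.png',b)
E
python3 m.py
```

```text
219  48  46  52  49  49  57  48  55  48  50  50  49  50  46  46  50  49  58  53  45
220  53  53  47  48  50  45  46  51  54  49  52  52  48  55  53  47  51  53  49  52
221  46  48  51  50  46  52  44  50  52  50  48  51  53  46  47  52  51  49  52  54
222  49  52  53  50  32  27  31  28  28  36  36  40  36  34  40  37  50  54  52  43
223  49  52  48  49  15  16  19  16  14  13  13  14  12  13  21  19  47  46  48  50
224  51  48  50  54   9  11  17  15  17  11  12  12  18  13  16  13  51  46  46  52
225  52  51  49  45  23  14  16  21  15  12  14  15  14  14  17  18  51  52  47  47
226  50  51  53  48  15  13  11  21 nan  13  16  14  17  22  11  51  52  47  53  52
227  48  52  52  47  17  15  17  11  12  12  16  12  10  17  14  49  51  53  48  49
228  48  49  50  49  15  17  15  13  11  19  14  15  14  13  11  55  54  49  49  47
229  53  47  56  43  14  14  14  13  16  12  12  12  13  13  13  48  47  48  52  52
230  48  56  51  53  46  48  53  47  48  13  12  16  11  16  16  50  50  53  49  49
231  52  51  50  51  49  43  52  49  48  55  47  55  49  46  47  45 nan  44  54  53
232  49 
[... 1660 characters left out ...]

0.074 62 [-0.0189021   0.02432021] [0.01842207 0.08381333] ((-4.005712985992432, 53.90390396118164), 30.5924129486084)
0.08 87 [-0.01962258  0.02622793] [0.02042439 0.08286097] ((-2.224714756011963, 54.71255874633789), 29.281892776489258)
0.085 18 [-0.01749899  0.03147774] [0.0170735  0.06486519] ((1.0158510208129883, 48.17146682739258), 20.417016983032227)
632 [0.46344067 0.22693928 0.06804962] [0.51249443 0.4178063  0.09148529]
black 359 [0.46344067 0.29484703 0.0685944 ] [0.49880986 0.41095357 0.09148529] [0.48108412 0.35986116 0.08077781] ((483.0054931640625, 353.55322265625), (22.26193618774414, 116.28544616699219), 9.684554100036621)
[[ 0.16927344 -0.9855691   0.4810841   0.35986117]]
```

```bash
python3 - <<'E'
from h import *
c=cam('top')
# sub-pixel socket centre guess and block corners via known plane
print([np.round(onz(c,u,v,.05),4) for u,v in ((311.5,221),(325.5,221),(311.5,231),(325.5,231))])
E
```

```text
[array([0.521 , 0.1229, 0.05  ]), array([0.5212, 0.0876, 0.05  ]), array([0.4956, 0.1227, 0.05  ]), array([0.4959, 0.0874, 0.05  ])]
```

View pics/blk.png

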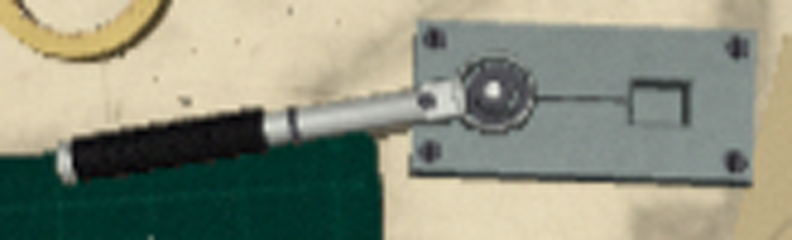

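```bash
cat >> h.py <<'E'
from scipy.spatial.transform import Rotation as Ro
def go(x,y,z,yaw):
    """deltas in current tool axes (cm) and turn about tool z (deg) for pointing down pose with tool-x yaw deg"""
    s=manip.state(); R=Ro.from_quat(s['orientation']); p=s['ee_pos']
    d=R.inv().apply(np.array([x,y,z])-p)*100
    a=np.radians(yaw); T=Ro.from_matrix(np.array([[np.cos(a),np.sin(a),0],[np.sin(a),-np.cos(a),0],[0,0,-1]]))
    rv=np.degrees((R.inv()*T).as_rotvec())
    xa=R.as_matrix()[:,0]
    print('ee',np.round(p,4),'yaw %.2f'%np.degrees(np.arctan2(xa[1],xa[0])),'tool d cm',np.round(d,2),'rotvec',np.round(rv,2),'F',np.round(s['force'],2),'open %.4f'%s['opening'],'t %.2f'%s['clock'])
E
python3 - <<'E'
from h import *
d=np.load('c0.npz');W=d['W'];S=d['S']
A=np.array([.217,-.585]);B=np.array([.47,-.11]);t=(B-A)/np.linalg.norm(B-A)
for P in(W,S):
    q=P.reshape(-1,3);q=q[~np.isnan(q[:,0])]
    al=(q[:,:2]-A)@t; pe=(q[:,:2]-A)@np.array([-t[1],t[0]])
    for k in np.arange(0,.7,.1):
        for l in (-.2,-.1,0,.1):
            m=(al>k)&(al<k+.1)&(pe>l)&(pe<l+.1)&(q[:,2]<.8)
            if m.any(): print('%.1f %.1f %.3f'%(k,l,np.percentile(q[m,2],99)),end=' | ')
        print()
for n,u,v in(('tape',196,198),('mug',149,202)):
    print(n,onz(cam('top'),u,v,.05))
go(.4697,-.1104,.2,23.5)
E
```

```text
0.0 -0.2 0.013 | 0.0 -0.1 0.021 | 0.0 0.0 0.004 | 
0.1 -0.2 0.014 | 0.1 -0.1 0.020 | 0.1 0.0 0.006 | 
0.2 -0.2 0.081 | 0.2 -0.1 0.023 | 0.2 0.0 0.006 | 0.2 0.1 0.006 | 
0.3 -0.2 0.256 | 0.3 -0.1 0.080 | 0.3 0.0 0.798 | 0.3 0.1 0.799 | 
0.4 -0.2 0.256 | 0.4 -0.1 0.081 | 0.4 0.0 0.092 | 0.4 0.1 0.746 | 
0.5 -0.2 0.253 | 0.5 -0.1 0.101 | 0.5 0.0 0.101 | 0.5 0.1 0.401 | 
0.6 -0.2 0.168 | 0.6 -0.1 0.166 | 0.6 0.0 0.050 | 0.6 0.1 0.038 | 
0.0 -0.2 0.011 | 0.0 -0.1 0.533 | 0.0 0.0 0.536 | 0.0 0.1 0.612 | 
0.1 -0.2 0.005 | 0.1 -0.1 0.017 | 0.1 0.0 0.622 | 0.1 0.1 0.660 | 
0.2 -0.2 0.078 | 0.2 -0.1 0.020 | 0.2 0.0 0.641 | 0.2 0.1 0.662 | 
0.3 -0.2 0.252 | 0.3 -0.1 0.078 | 0.3 0.0 0.051 | 0.3 0.1 0.646 | 
0.4 -0.2 0.255 | 0.4 -0.1 0.079 | 0.4 0.0 0.091 | 0.4 0.1 0.654 | 
0.5 -0.2 0.250 | 0.5 -0.1 0.101 | 0.5 0.0 0.099 | 0.5 0.1 0.012 | 
0.6 -0.2 0.165 | 0.6 -0.1 0.163 | 0.6 0.0 0.050 | 0.6 0.1 0.035 | 
tape [0.57755507 0.41715684 0.05      ]
mug [0.56643718 0.53675734 0.05      ]
ee [ 0.2171 -0.586   0.1852] yaw -69.67 tool d cm [-35.83 -40.2   -1.48] rotvec [ -0.    -0.   -93.17] F [ 0.25  0.04 -0.65] open 0.0871 t 1.55
```

Call:
{"name": "play_rows", "arguments": {
  "deltas": [
    [8.7,-1.2,-1.3,0,0,0,0],
    [8.7,-2.4,-2.7,0,0,0,0],
    [8.7,-2.6,-2.9,-0.2,0,0,0],
    [8.7,-2.6,-2.9,-0.2,0,0,0],
    [8.7,-2.6,-2.9,-0.2,0,0,0],
    [8.7,-2.6,-2.9,-0.2,0,0,0],
    [8.7,-2.6,-2.9,-0.2,0,0,0],
    [8.7,-2.6,-2.9,-0.2,0,0,0],
    [8.7,-2.6,-2.9,-0.2,0,0,0],
    [8.7,-2.6,-2.9,-0.1,0,0,0]
  ]
}}

```text
clock: 2.38
ee_pos: [0.3882, -0.2612, 0.2007]
orientation: [0.821, -0.571, 0.001, 0.0]
force: [0.8, -0.6, -1.0]
opening: 0.0872
```

Call:
{"name": "play_rows", "arguments": {
  "deltas": [
    [8.7,-2.6,-2.9,0,0,0,0],
    [8.7,-2.6,-2.9,0,0,0,0],
    [8.7,-2.6,-2.9,0,0,0,0],
    [8.7,-2.2,-2.5,0,0,0,0],
    [8.7,-1.4,-1.6,0,0,0,0],
    [8.7,0,0,0,0,0,-7],
    [8.7,0,0,0,0,0,-7],
    [8.7,0,0,0,0,0,-7],
    [8.7,0,0,0,0,0,-7],
    [8.7,0,0,0,0,0,-7]
  ]
}}

```text
clock: 3.22
ee_pos: [0.468, -0.1112, 0.2003]
orientation: [0.956, -0.295, 0.0, 0.0]
force: [-0.1, 0.0, -0.3]
opening: 0.0875
```

Call:
{"name": "play_rows", "arguments": {
  "deltas": [
    [8.7,0,0,0,0,0,-7],
    [8.7,0,0,0,0,0,-7],
    [8.7,0,0,0,0,0,-7],
    [8.7,0,0,0,0,0,-7],
    [8.7,0,0,0,0,0,-7],
    [8.7,0,0,0,0,0,-7],
    [8.7,0,0,0,0,0,-7],
    [8.7,0,0,0,0,0,-7],
    [8.7,0,0,0,0,0,-2.2],
    [8.7,0,0,0,0,0,0]
  ]
}}

```text
clock: 4.05
ee_pos: [0.4679, -0.1114, 0.2003]
orientation: [0.979, 0.204, 0.0, 0.0]
force: [-1.8, -0.6, -0.9]
opening: 0.087
```

```bash
python3 - <<'E'
from h import *
go(.4697,-.1104,.056,23.5)
c=cam('top');cv2.imwrite('pics/t1.png',c['image'][150:350,250:550].repeat(2,0).repeat(2,1))
E
```

```text
ee [ 0.4679 -0.1114  0.2003] yaw 23.56 tool d cm [ 0.2  -0.03 14.43] rotvec [ 0.02 -0.01  0.06] F [-1.82 -0.59 -0.91] open 0.0870 t 4.05
```

View pics/t1.png

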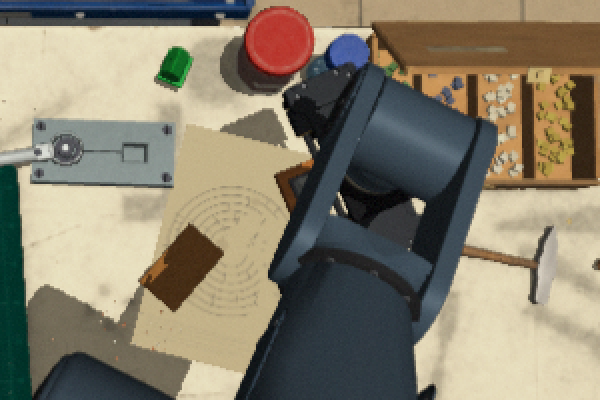

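Call:
{"name": "play_rows", "arguments": {
  "deltas": [
    [8.7,0.2,0,1.5,0,0,0],
    [6,0,0,3,0,0,0],
    [6,0,0,3,0,0,0],
    [6,0,0,3,0,0,0],
    [6,0,0,2.0,0,0,0],
    [6,0,0,1.2,0,0,0],
    [6,0,0,0.7,0,0,0],
    [6,0,0,0,0,0,0]
  ]
}}

```text
clock: 4.77
ee_pos: [0.469, -0.1103, 0.0549]
orientation: [0.979, 0.203, -0.001, -0.001]
force: [-0.6, 0.1, -0.7]
opening: 0.061
```

```bash
python3 - <<'E'
from h import *
go(.4697,-.1104,.056,23.5)
c=cam('side');cv2.imwrite('pics/s1.png',cv2.resize(c['image'][180:300,280:440],None,fx=4,fy=4))
E
```

```text
ee [ 0.469  -0.1103  0.0549] yaw 23.48 tool d cm [ 0.06  0.04 -0.11] rotvec [-0.12  0.1  -0.02] F [-0.61  0.13 -0.74] open 0.0610 t 4.77
```

View pics/s1.png

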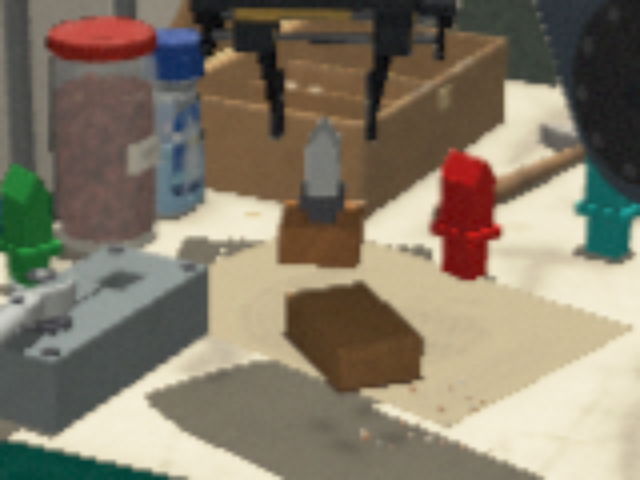

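```bash
python3 - <<'E'
from h import *
go(.4697,-.1104,.056,23.5)
c=cam('side');cv2.imwrite('pics/s2.png',cv2.resize(c['image'][180:300,280:440],None,fx=4,fy=4))
u,v=proj(c,manip.state()['ee_pos']);print((u-280)*4,(v-180)*4)
W=cloud(c)
for y in range(190,225,2): print(y,[tuple(np.round(W[y,x]*1000).astype(int)) if W[y,x,2]==W[y,x,2] else 0 for x in (346,348,350,360,361,372,374)])
E
```

```text
ee [ 0.4696 -0.1106  0.0559] yaw 23.49 tool d cm [ 0.01 -0.01 -0.01] rotvec [-0.04  0.03 -0.01] F [0.11 0.55 0.65] open 0.0604 t 4.82
323.8286958522997 178.17377875115358
190 [(np.int64(493), np.int64(-59), np.int64(173)), (np.int64(491), np.int64(-67), np.int64(171)), (np.int64(652), np.int64(-377), np.int64(71)), (np.int64(654), np.int64(-457), np.int64(51)), (np.int64(648), np.int64(-455), np.int64(52)), (np.int64(425), np.int64(-88), np.int64(175)), (np.int64(422), np.int64(-94), np.int64(174))]
192 [(np.int64(494), np.int64(-62), np.int64(166)), (np.int64(500), np.int64(-85), np.int64(159)), (np.int64(656), np.int64(-384), np.int64(61)), (np.int64(650), np.int64(-450), np.int64(45)), (np.int64(651), np.int64(-460), np.int64(43)), (np.int64(604), np.int64(-456), np.int64(50)), (np.int64(419), np.int64(-88), np.int64(170))]
194 [(np.int64(506), np.int64(-83), np.int64(153)), (np.int64(497), np.int64(-79), np.int64(156)), (np.int64(651), np.int64(-375), np.int64(57)), (np.int64(652), np.int64(-454), np.int64(36)), (np.int64(650), np.int64(-459), np.int64(35)), (np.int64(602), np.in
[... 4388 characters left out ...]
473), np.int64(-206), np.int64(41))]
222 [(np.int64(563), np.int64(-186), np.int64(25)), (np.int64(552), np.int64(-180), np.int64(29)), (np.int64(547), np.int64(-183), np.int64(29)), (np.int64(465), np.int64(-95), np.int64(70)), (np.int64(462), np.int64(-95), np.int64(71)), (np.int64(473), np.int64(-192), np.int64(39)), (np.int64(475), np.int64(-209), np.int64(33))]
224 [(np.int64(560), np.int64(-182), np.int64(20)), (np.int64(555), np.int64(-185), np.int64(20)), (np.int64(547), np.int64(-184), np.int64(22)), (np.int64(463), np.int64(-91), np.int64(66)), (np.int64(461), np.int64(-93), np.int64(66)), (np.int64(472), np.int64(-190), np.int64(33)), (np.int64(473), np.int64(-205), np.int64(28))]
```

View pics/s2.png

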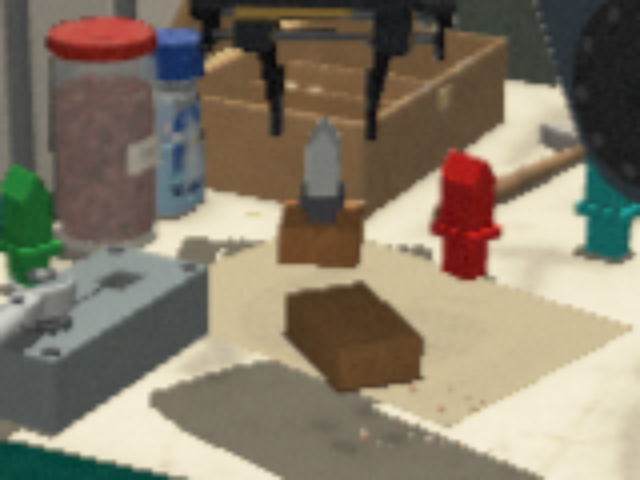

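```bash
python3 - <<'E'
from h import *
d=np.load('c0.npz');S=d['S'];si=d['si'];c=cam('side')
print(proj(c,[.217,-.585,.185]),proj(c,[.217,-.585,.225]))
cv2.imwrite('pics/s0g.png',cv2.resize(si[60:200,440:560],None,fx=4,fy=4))
P=S.reshape(-1,3);m=(abs(P[:,0]-.217)<.08)&(abs(P[:,1]+.585)<.08)&(P[:,2]>.1)
q=P[m];print(len(q),np.sort(q[:,2])[:20]); print(np.round(q[np.argsort(q[:,2])[:10]],3))
print(manip.state()['joints'])
E
```

```text
(np.float64(492.463201551455), np.float64(159.50308352742042)) (np.float64(493.74702946135517), np.float64(147.72831457137744))
2142 [0.22143336 0.22233669 0.2227356  0.22377748 0.22414409 0.22455432
 0.22465288 0.22469408 0.22476838 0.22545811 0.2256642  0.22578946
 0.22605089 0.2270229  0.22707218 0.22714037 0.22743035 0.22781699
 0.22785308 0.22822311]
[[ 0.24  -0.627  0.221]
 [ 0.236 -0.624  0.222]
 [ 0.241 -0.618  0.223]
 [ 0.213 -0.534  0.224]
 [ 0.21  -0.533  0.224]
 [ 0.195 -0.539  0.225]
 [ 0.192 -0.54   0.225]
 [ 0.2   -0.535  0.225]
 [ 0.206 -0.532  0.225]
 [ 0.236 -0.625  0.225]]
[-4.63268171e-01  5.52845768e-01  1.89942642e+00  2.70367310e-05
  6.87530260e-01 -8.73621306e-01]
```

View pics/s0g.png

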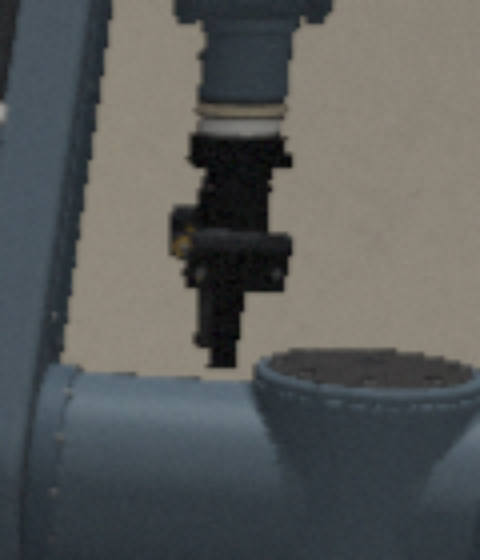

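The picture disagrees with the state. The visible fingertips are at z≈0.095 while the reported TCP is 0.056. The start picture shows the same gap, about 0.039 m. So the state's TCP sits about 40 mm beyond the visible finger ends. I'll open the fingers wide, which clears the stand in either case, go down slowly and look again.

Call:
{"name": "play_rows", "arguments": {
  "deltas": [
    [8.7,0,0,0,0,0,0],
    [8.7,0,0,0,0,0,0],
    [8.7,0,0,0,0,0,0],
    [8.7,0,0,0.7,0,0,0],
    [8.7,0,0,0.8,0,0,0],
    [8.7,0,0,0.8,0,0,0],
    [8.7,0,0,0.5,0,0,0],
    [8.7,0,0,0,0,0,0]
  ]
}}

```text
clock: 5.58
ee_pos: [0.4686, -0.1101, 0.0266]
orientation: [0.979, 0.204, -0.001, -0.001]
force: [0.1, -0.1, -0.4]
opening: 0.0867
```

```bash
python3 - <<'E'
from h import *
go(.4697,-.1104,.016,23.5)
c=cam('side');cv2.imwrite('pics/s3.png',cv2.resize(c['image'][180:300,280:440],None,fx=4,fy=4))
S=cloud(c)
d=np.load('c0.npz')['S']
P=S.reshape(-1,3);g=c['image'].max(-1).reshape(-1)
p=manip.state()['ee_pos'];e=np.array([.917,.399]);n=np.array([-.399,.917])
a=(P[:,:2]-p[:2])@e;b=(P[:,:2]-p[:2])@n
for sg in(1,-1):
    m=(a*sg>.036)&(a*sg<.07)&(abs(b)<.03)&(P[:,2]>.05)&(P[:,2]<.12)&(g<60)
    print(sg,m.sum(),P[m][:,2].min(),np.median(a[m]),a[m].min(),a[m].max(),np.median(b[m]))
E
```

```text
ee [ 0.4686 -0.1101  0.0266] yaw 23.52 tool d cm [0.09 0.08 1.06] rotvec [-0.14  0.12  0.02] F [ 0.08 -0.11 -0.39] open 0.0867 t 5.58
1 48 0.06638428363398478 0.050407586312030794 0.046813600508865974 0.059328505301983865 0.011401858390700252
-1 53 0.0643886994180198 -0.04709403890435876 -0.054606692997637186 -0.0431139282014016 0.012234021755835808
```

View pics/s3.png

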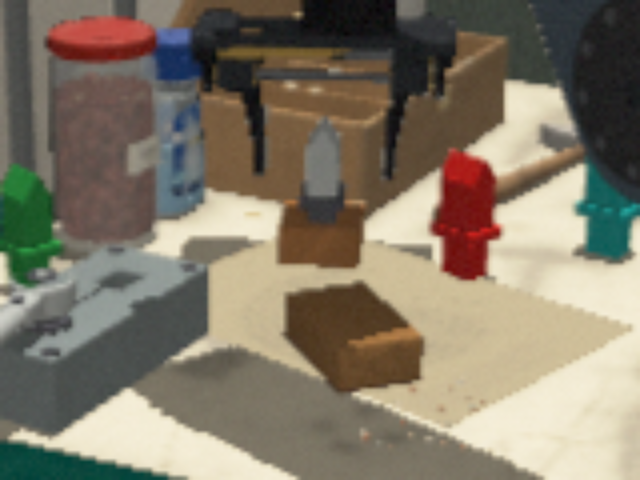

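Finger ends now show at z≈0.066 with ee_z 0.027, so the offset is 40 mm again and the lateral error is about 2 mm or less. I'll take the true tip as ee_z + 0.040, go to ee_z 0.016 and grip.

Call:
{"name": "play_rows", "arguments": {
  "deltas": [
    [8.7,0,0,0.5,0,0,0],
    [8.7,0,0,0.5,0,0,0],
    [8.7,0,0,0.1,0,0,0],
    [5,0,0,0,0,0,0],
    [5,0,0,0,0,0,0],
    [2,0,0,0,0,0,0],
    [2,0,0,0,0,0,0],
    [2,0,0,0,0,0,0],
    [2,0,0,0,0,0,0],
    [2,0,0,0,0,0,0]
  ],
  "force": 30
}}

```text
clock: 6.47
ee_pos: [0.4698, -0.1106, 0.0173]
orientation: [0.979, 0.204, 0.0, 0.0]
force: [0.8, 0.5, -1.2]
opening: 0.0483
```

```bash
python3 - <<'E'
from h import *
go(.4697,-.1104,.016,23.5)
c=cam('side');cv2.imwrite('pics/s4.png',cv2.resize(c['image'][180:300,280:440],None,fx=4,fy=4))
E
```

```text
ee [ 0.4698 -0.1106  0.0173] yaw 23.53 tool d cm [ 0.   -0.02  0.13] rotvec [ 0.01 -0.01  0.03] F [ 0.83  0.46 -1.21] open 0.0483 t 6.47
```

View pics/s4.png

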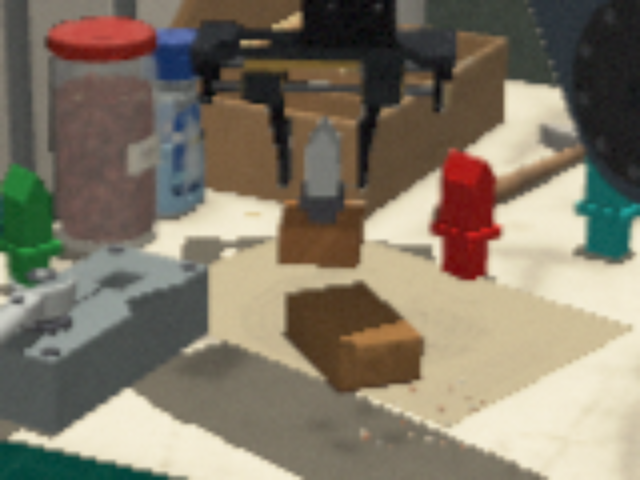

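Fingers still closing, one on each side of the body, tips just above the flange.

Call:
{"name": "play_rows", "arguments": {
  "deltas": [
    [2,0,0,0,0,0,0],
    [2,0,0,0,0,0,0],
    [2,0,0,0,0,0,0],
    [2,0,0,0,0,0,0],
    [2,0,0,0,0,0,0],
    [2,0,0,0,0,0,0],
    [2,0,0,0,0,0,0],
    [2,0,0,0,0,0,0]
  ]
}}

```text
clock: 7.18
ee_pos: [0.4698, -0.1106, 0.0172]
orientation: [0.979, 0.204, 0.0, 0.0]
force: [0.5, -0.9, 0.1]
opening: 0.024
```

```bash
python3 - <<'E'
from h import *
go(.4697,-.1104,.016,23.5)
c=cam('side');cv2.imwrite('pics/s5.png',cv2.resize(c['image'][180:300,280:440],None,fx=4,fy=4))
E
```

```text
ee [ 0.4698 -0.1106  0.0172] yaw 23.53 tool d cm [ 0.   -0.02  0.12] rotvec [ 0.01 -0.01  0.03] F [ 0.54 -0.86  0.07] open 0.0240 t 7.18
```

View pics/s5.png

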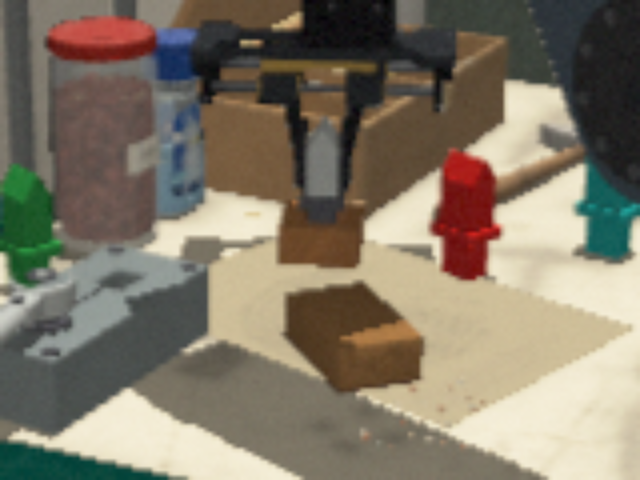

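Gripped at a 24.0 mm opening. Lifting.

Call:
{"name": "play_rows", "arguments": {
  "deltas": [
    [2,0,0,-0.4,0,0,0],
    [2,0,0,-1,0,0,0],
    [2,0,0,-1.5,0,0,0],
    [2,0,0,-2,0,0,0],
    [2,0,0,-2,0,0,0],
    [2,0,0,-2,0,0,0],
    [2,0,0,-1,0,0,0],
    [2,0,0,-0.5,0,0,0],
    [2,0,0,0,0,0,0]
  ]
}}

```text
clock: 7.98
ee_pos: [0.4701, -0.1107, 0.1225]
orientation: [0.979, 0.204, 0.001, 0.001]
force: [0.0, -0.5, -2.9]
opening: 0.0238
```

```bash
python3 - <<'E'
from h import *
go(.509,.1089,.12,-1.36)
c=cam('side');cv2.imwrite('pics/s6.png',cv2.resize(c['image'][140:300,260:460],None,fx=4,fy=4))
E
```

```text
ee [ 0.4701 -0.1107  0.1225] yaw 23.54 tool d cm [ 12.34 -18.58   0.24] rotvec [ 0.09 -0.11 24.9 ] F [ 0.03 -0.47 -2.87] open 0.0238 t 7.98
```

View pics/s6.png

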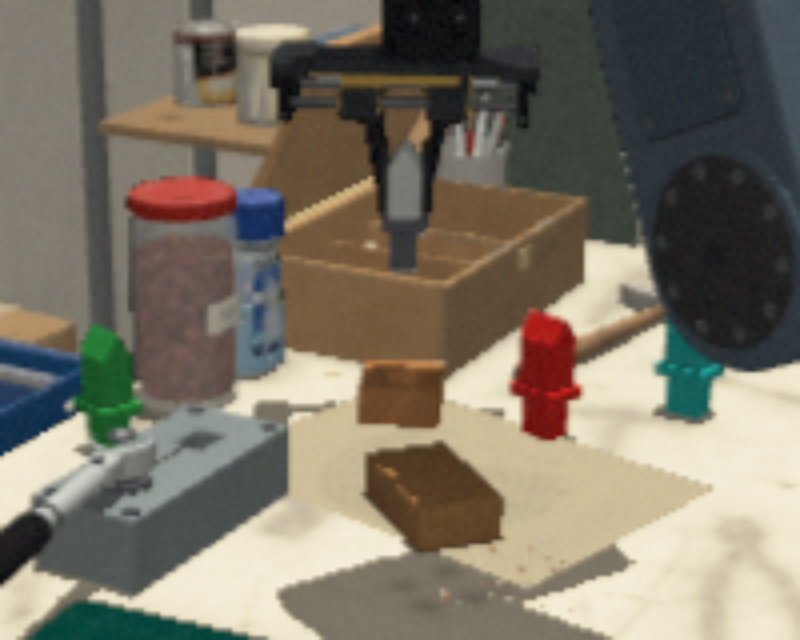

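The hardie is out of the stand and upright. Moving it over the socket.

Call:
{"name": "play_rows", "arguments": {
  "deltas": [
    [2,0.6,-1,0,0,0,0],
    [2,1.4,-2.1,0,0,0,0],
    [2,1.8,-2.7,0,0,0,0],
    [2,2,-3,0,0,0,0],
    [2,2,-3,0,0,0,0],
    [2,1.8,-2.7,0,0,0,0],
    [2,1.4,-2.2,0,0,0,0],
    [2,0.9,-1.3,0,0,0,0],
    [2,0.44,-0.58,0,0,0,0],
    [2,0,0,0,0,0,4]
  ]
}}

```text
clock: 8.87
ee_pos: [0.5077, 0.1112, 0.12]
orientation: [0.985, 0.17, -0.001, -0.0]
force: [0.1, -0.8, -3.3]
opening: 0.0234
```

Call:
{"name": "play_rows", "arguments": {
  "deltas": [
    [2,0,0,0,0,0,6],
    [2,0,0,0,0,0,6],
    [2,0,0,0,0,0,5],
    [2,0,0,0,0,0,3],
    [2,0,0,0,0,0,0.9],
    [2,0,0,0,0,0,0],
    [2,0,0,0,0,0,0]
  ]
}}

```text
clock: 9.45
ee_pos: [0.5081, 0.1089, 0.1206]
orientation: [1.0, -0.012, -0.001, 0.0]
force: [0.8, 0.2, -3.1]
opening: 0.0236
```

```bash
python3 - <<'E'
from h import *
go(.509,.1089,.09,-1.36)
c=cam('side');cv2.imwrite('pics/s7.png',cv2.resize(c['image'][140:300,200:400],None,fx=4,fy=4))
np.savez('c1.npz',S=cloud(c),si=c['image'])
t=cam('top');cv2.imwrite('pics/t7.png',cv2.resize(t['image'][165:285,200:400],None,fx=4,fy=4))
np.savez('c1t.npz',W=cloud(t),ti=t['image'])
E
```

```text
ee [0.5081 0.1089 0.1206] yaw -1.33 tool d cm [ 0.09 -0.01  3.06] rotvec [0.01 0.08 0.03] F [ 0.81  0.21 -3.06] open 0.0236 t 9.45
```

View pics/s7.png

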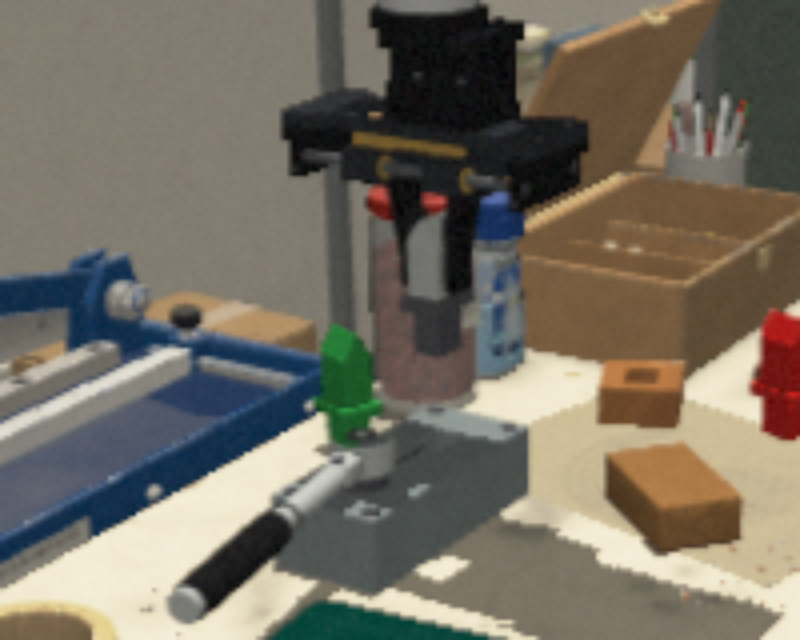

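View pics/t7.png

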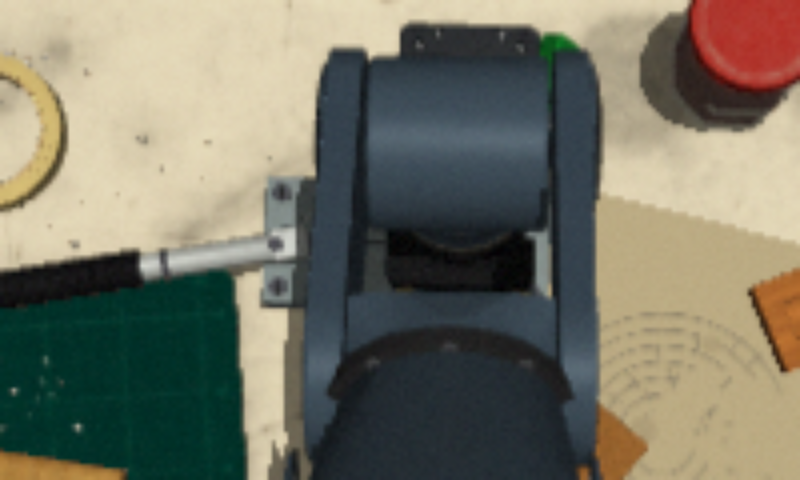

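```bash
cat > rel.py <<'E'
from h import *
d=np.load('c1.npz');S=d['S'];P=S.reshape(-1,3);P=P[~np.isnan(P[:,0])]
p=np.array([.5081,.1089])
a=np.radians(-1.36);ex=np.array([np.cos(a),np.sin(a)]);ey=np.array([-ex[1],ex[0]])
x=(P[:,:2]-p)@ex;y=(P[:,:2]-p)@ey;z=P[:,2]
for z0,z1,n in ((.113,.143,'shank'),(.143,.153,'flange'),(.155,.187,'body')):
    m=(abs(x)<.03)&(abs(y)<.04)&(z>z0)&(z<z1)
    print(n,m.sum(),'x',np.percentile(x[m],[1,50,99]),'y',np.percentile(y[m],[1,50,80,99]))
m=(abs(x)<.03)&(abs(y)<.03)&(z>.09)&(z<.3);print('low z',np.sort(z[m])[:15])
# block: long -x face (z .01-.045), end face +y, in block frame
b=np.array([.5101,.1488]);X=(P[:,:2]-b)@ex;Y=(P[:,:2]-b)@ey
m=(z>.01)&(z<.042)&(abs(Y)<.08)&(X<-.03)&(X>-.05);print('-x face',m.sum(),np.median(X[m]))
m=(z>.01)&(z<.042)&(abs(X)<.035)&(abs(Y-.09)<.012);print('+y face',m.sum(),np.median(Y[m]))
# stand similarly
s=np.array([.4697,-.1104]);a=np.radians(23.5);fx=np.array([np.cos(a),np.sin(a)]);fy=np.array([-fx[1],fx[0]])
X=(P[:,:2]-s)@fx;Y=(P[:,:2]-s)@fy
m=(z>.006)&(z<.026)&(abs(X)<.025)&(abs(Y-.03)<.012);print('stand +y',m.sum(),np.median(Y[m]))
E
python3 rel.py
```

```text
shank 117 x [-0.0109948  -0.00568462  0.01134655] y [-0.00967179  0.0143882   0.0171254   0.01998492]
flange 72 x [-0.01759132 -0.01141781  0.01742204] y [-0.01944913  0.02051132  0.02307393  0.02568299]
body 200 x [-0.02271098 -0.00898175  0.0242375 ] y [-0.00738051  0.01504761  0.01968333  0.022229  ]
low z [0.11298079 0.11440409 0.11475895 0.11478552 0.11485665 0.11511853
 0.11517513 0.11555396 0.11559963 0.1162397  0.11628173 0.11686705
 0.11691092 0.11746919 0.11755095]
-x face 385 -0.03784773025798056
+y face 221 0.09243926799219611
stand +y 105 0.03176150101838154
```

```bash
cat >> rel.py <<'E'
print('---')
for z0,z1,h in ((.114,.142,.014),(.145,.152,.021),(.157,.185,.017)):
    m=(abs(x+.001)<.007)&(abs(y-h)<.008)&(z>z0)&(z<z1); print(m.sum(),'y off',np.median(y[m])-h)
for z0,z1,h in ((.114,.142,.010),(.145,.152,.017)):
    m=(abs(y+.0)<.01)&(abs(x+h)<.008)&(z>z0)&(z<z1); print(m.sum(),'x off',np.median(x[m])+h)
E
python3 rel.py | sed -n '/---/,$p'
```

```text
---
47 y off 0.0017367860633216835
9 y off 0.0015443115409831537
46 y off 0.0022408603216173724
38 x off 0.001572759800983323
13 x off 0.0023931017271943186
```

Call:
{"name": "play_rows", "arguments": {
  "deltas": [
    [2,0.1,-0.03,0.7,0,0,0],
    [2,0,0,1.4,0,0,0],
    [2,0,0,1.5,0,0,0],
    [2,0,0,1.2,0,0,0],
    [2,0,0,0.7,0,0,0],
    [2,0,0,0.3,0,0,0],
    [2,0,0,0,0,0,0],
    [2,0,0,0,0,0,0]
  ]
}}

```text
clock: 10.22
ee_pos: [0.5101, 0.1093, 0.0633]
orientation: [1.0, -0.012, 0.0, -0.0]
force: [-0.7, 0.0, -2.8]
opening: 0.0238
```

```bash
python3 - <<'E'
from h import *
go(.5092,.1092,.0272,-1.36)
c=cam('side');cv2.imwrite('pics/s8.png',cv2.resize(c['image'][180:280,240:365],None,fx=6,fy=6))
E
```

```text
ee [0.5101 0.1093 0.0633] yaw -1.37 tool d cm [-0.09  0.01  3.61] rotvec [-0.   -0.03 -0.01] F [-0.67  0.03 -2.83] open 0.0238 t 10.22
```

View pics/s8.png

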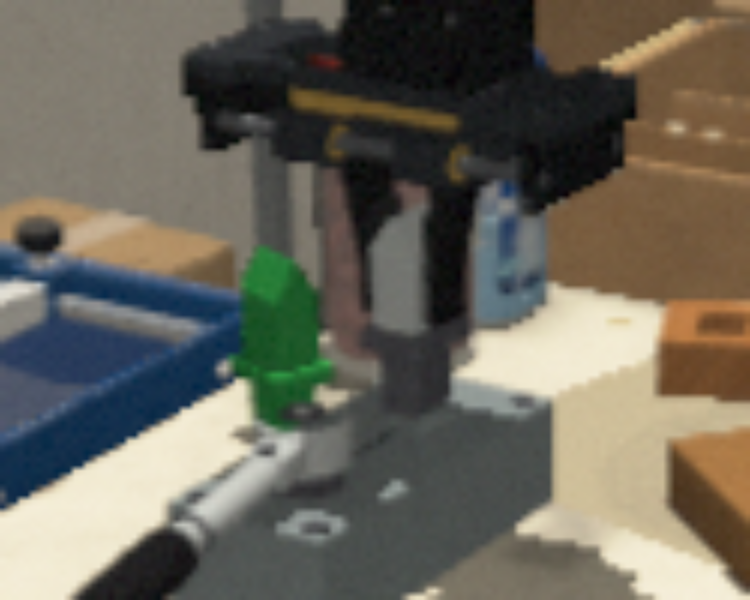

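Call:
{"name": "play_rows", "arguments": {
  "deltas": [
    [2,-0.08,0.01,0.3,0,0,0],
    [2,0,0,0.3,0,0,0],
    [2,0,0,0.3,0,0,0],
    [2,0,0,0.3,0,0,0],
    [2,0,0,0,0,0,0]
  ]
}}

```text
clock: 10.68
ee_pos: [0.5087, 0.1092, 0.0506]
orientation: [1.0, -0.012, -0.0, 0.0]
force: [0.4, 0.2, -4.6]
opening: 0.0239
```

Call:
{"name": "play_rows", "arguments": {
  "deltas": [
    [2,0,0,0.3,0,0,0],
    [2,0,0,0.4,0,0,0],
    [2,0,0,0.4,0,0,0],
    [2,0,0,0.4,0,0,0],
    [2,0,0,0,0,0,0]
  ]
}}

```text
clock: 11.1
ee_pos: [0.5087, 0.1092, 0.0353]
orientation: [1.0, -0.012, -0.0, -0.0]
force: [-1.1, -0.2, -4.1]
opening: 0.0238
```

Call:
{"name": "play_rows", "arguments": {
  "deltas": [
    [2,0,0,0.3,0,0,0],
    [2,0,0,0.3,0,0,0],
    [2,0,0,0.15,0,0,0],
    [2,0,0,0,0,0,0]
  ]
}}

```text
clock: 11.43
ee_pos: [0.5087, 0.1092, 0.0283]
orientation: [1.0, -0.012, -0.0, -0.0]
force: [0.0, 0.6, -3.0]
opening: 0.0237
```

```bash
python3 - <<'E'
from h import *
go(.5092,.1092,.0272,-1.36)
c=cam('side');cv2.imwrite('pics/s9.png',cv2.resize(c['image'][180:280,240:365],None,fx=6,fy=6))
E
```

```text
ee [0.5087 0.1092 0.0283] yaw -1.37 tool d cm [0.05 0.   0.11] rotvec [-0.    0.03 -0.01] F [ 0.04  0.56 -3.02] open 0.0237 t 11.43
```

View pics/s9.png

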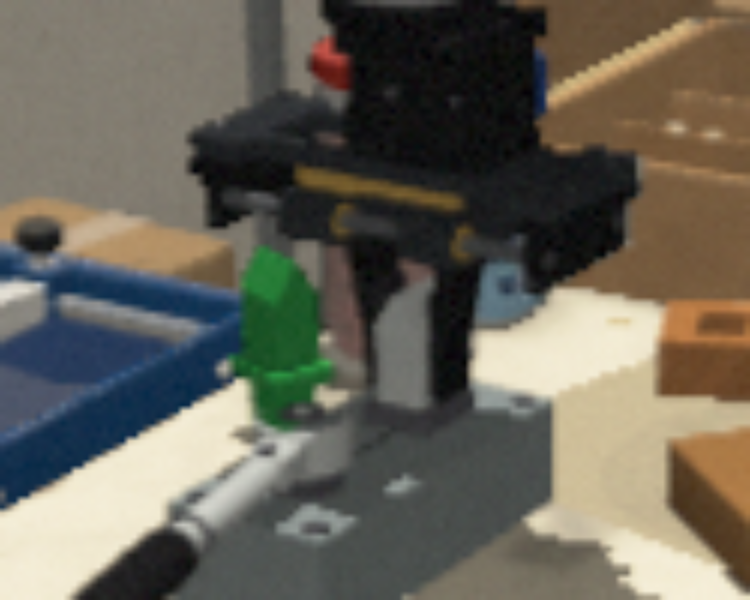

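The flange is nearly on the block. Pressing the last millimetre while watching the force.

Call:
{"name": "play_rows", "arguments": {
  "deltas": [
    [2,0,0,0.1,0,0,0],
    [2,0,0,0.1,0,0,0],
    [2,0,0,0,0,0,0]
  ]
}}

```text
clock: 11.73
ee_pos: [0.509, 0.1093, 0.0272]
orientation: [1.0, -0.012, 0.0, 0.0]
force: [-0.3, 0.2, 1.4]
opening: 0.0238
```

Call:
{"name": "play_rows", "arguments": {
  "deltas": [
    [2,0,0,0.06,0,0,0],
    [2,0,0,0,0,0,0],
    [3.2,0,0,0,0,0,0],
    [4.5,0,0,0,0,0,0],
    [4.5,0,0,0,0,0,0],
    [4.5,0,0,0,0,0,0],
    [4.5,0,0,0,0,0,0],
    [4.5,0,0,0,0,0,0]
  ]
}}

```text
clock: 12.4
ee_pos: [0.5089, 0.1092, 0.026]
orientation: [1.0, -0.012, -0.0, -0.0]
force: [-0.6, 0.6, 0.3]
opening: 0.0442
```

```bash
python3 - <<'E'
from h import *
go(.5092,.1092,.18,-1.36)
c=cam('side');cv2.imwrite('pics/s10.png',cv2.resize(c['image'][180:280,240:365],None,fx=6,fy=6))
E
```

```text
ee [0.5089 0.1092 0.026 ] yaw -1.37 tool d cm [  0.03   0.   -15.4 ] rotvec [-0.    0.   -0.01] F [-0.57  0.61  0.32] open 0.0442 t 12.40
```

View pics/s10.png

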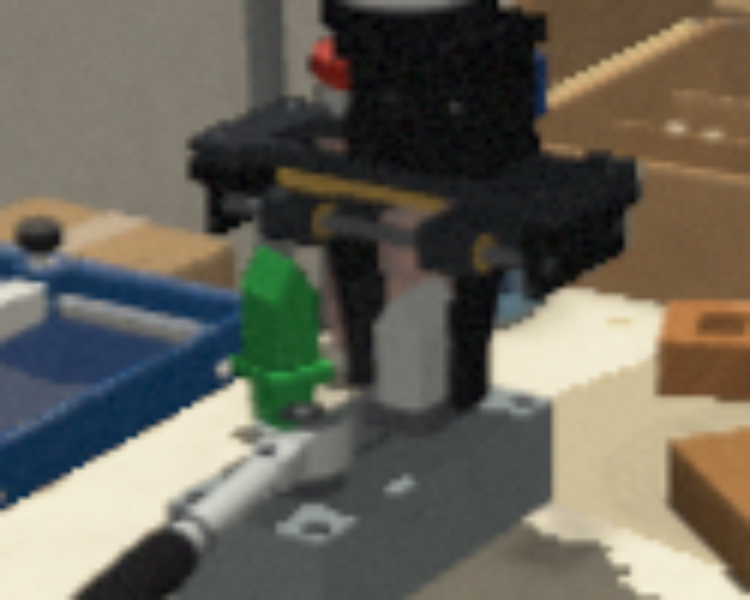

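Let go: the flange lies on the block and the hardie is upright. Lifting, then moving beside the wrench grip.

Call:
{"name": "play_rows", "arguments": {
  "deltas": [
    [4.5,0,0,-0.5,0,0,0],
    [4.5,0,0,-1.5,0,0,0],
    [4.5,0,0,-2.5,0,0,0],
    [4.5,0,0,-3,0,0,0],
    [4.5,0,0,-2,0,0,0],
    [4.5,0,0,-1.2,0,0,0],
    [4.5,-0.6,-2,0,0,0,0],
    [3,-0.9,-3,0,0,0,0],
    [2,-1,-3.5,0,0,0,0],
    [0.5,-1,-3.5,0,0,0,0]
  ]
}}

```text
clock: 13.28
ee_pos: [0.4765, 0.2308, 0.1336]
orientation: [1.0, -0.013, 0.0, -0.0]
force: [0.7, 0.2, -0.3]
opening: 0.0326
```

Call:
{"name": "play_rows", "arguments": {
  "deltas": [
    [0,-1,-3.5,0,0,0,0],
    [0,-1,-3.5,0,0,0,0],
    [0,-1,-3,0,0,0,0],
    [0,-0.6,-2,0,0,0,0],
    [0,0,0,0,0,0,4],
    [0,0,0,0,0,0,4.4],
    [0,0,0,0,0,0,0]
  ]
}}

```text
clock: 13.87
ee_pos: [0.4431, 0.3515, 0.1333]
orientation: [0.996, -0.085, 0.0, 0.0]
force: [0.3, -0.5, -0.0]
opening: 0.0003
```

```bash
python3 - <<'E'
from h import *
go(.438,.354,.01,-9.8)
c=cam('side');cv2.imwrite('pics/s11.png',cv2.resize(c['image'][160:360,150:400],None,fx=3,fy=3))
t=cam('top');cv2.imwrite('pics/t11.png',cv2.resize(t['image'][165:285,150:350],None,fx=4,fy=4))
np.savez('c2.npz',W=cloud(t),S=cloud(c),ti=t['image'])
P=cloud(t).reshape(-1,3);m=(abs(P[:,0]-.5091)<.03)&(abs(P[:,1]-.109)<.03)&(P[:,2]>.095)&(P[:,2]<.13);q=P[m]
if len(q)>5: print('hardie top',len(q),cv2.minAreaRect((q[:,:2]*1000).astype(np.float32)),np.percentile(q[:,2],[50,95,99]))
E
```

```text
ee [0.4431 0.3515 0.1333] yaw -9.76 tool d cm [-0.55 -0.16 12.33] rotvec [ 0.   -0.    0.04] F [ 0.32 -0.53 -0.02] open 0.0003 t 13.87
hardie top 133 ((508.1087341308594, 109.56298828125), (31.880346298217773, 24.24715232849121), 89.62770080566406) [0.10566938 0.11333439 0.114987  ]
```

View pics/s11.png

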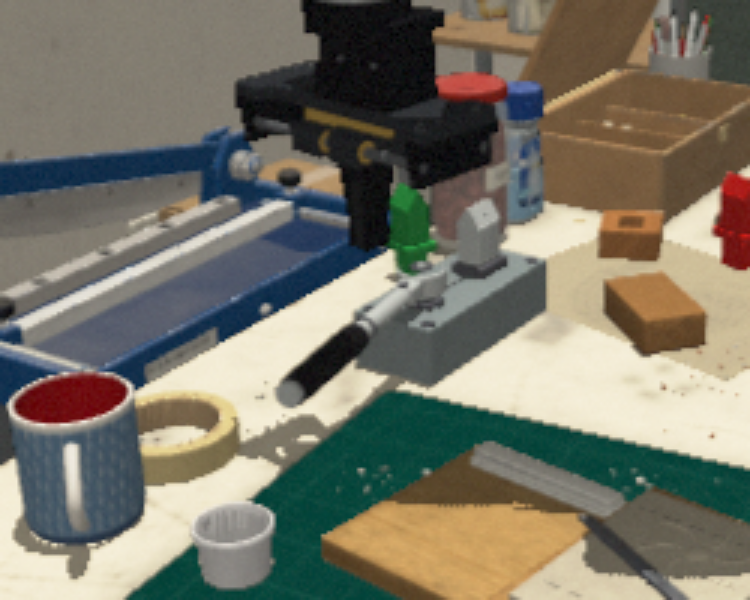

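View pics/t11.png

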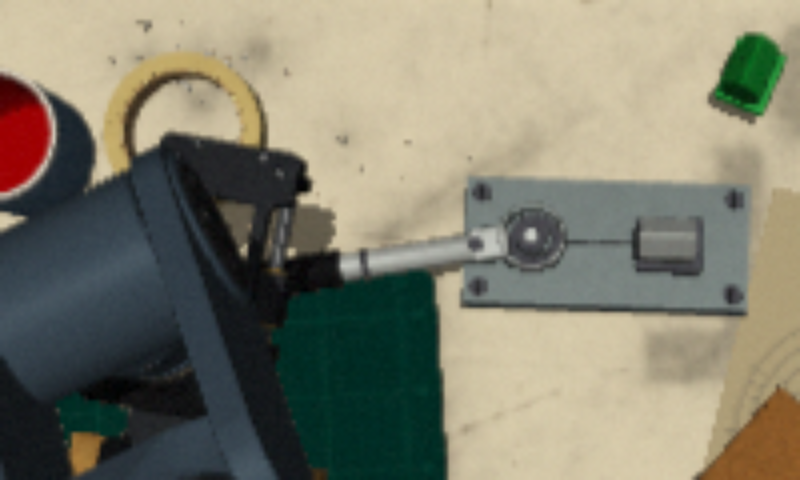

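Hardie top measures z≈0.115 (0.116 expected when home), centre (0.508,0.1096). Now lowering beside the grip.

Call:
{"name": "play_rows", "arguments": {
  "deltas": [
    [0,-0.5,-0.1,1,0,0,0],
    [0,-0.1,0,2,0,0,0],
    [0,0,0,2.5,0,0,0],
    [0,0,0,2.5,0,0,0],
    [0,0,0,2,0,0,0],
    [0,0,0,1.5,0,0,0],
    [0,0,0,0.8,0,0,0],
    [0,0,0,0,0,0,0]
  ]
}}

```text
clock: 14.63
ee_pos: [0.4369, 0.3518, 0.0084]
orientation: [0.996, -0.085, -0.002, 0.001]
force: [0.2, -0.3, 0.4]
opening: -0.0001
```

```bash
python3 - <<'E'
from h import *
go(.4824-.03*.985,.3613-.03*.17,.01,-9.8)
c=cam('side');cv2.imwrite('pics/s12.png',cv2.resize(c['image'][200:320,200:350],None,fx=5,fy=5))
E
```

```text
ee [0.4369 0.3518 0.0084] yaw -9.76 tool d cm [ 1.5  -0.7  -0.16] rotvec [0.13 0.17 0.04] F [ 0.21 -0.28  0.37] open -0.0001 t 14.63
```

View pics/s12.png

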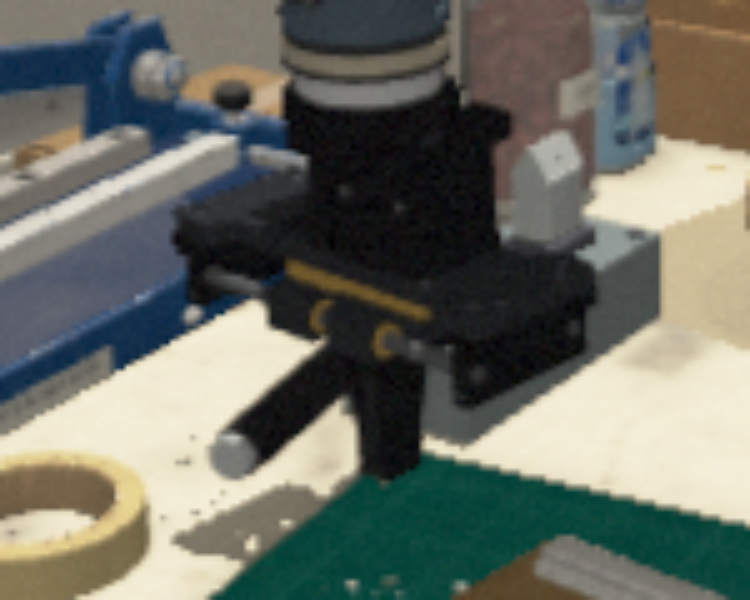

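The fingers hang beside the black grip on the robot side, clear of everything. Moving in to contact.

Call:
{"name": "play_rows", "arguments": {
  "deltas": [
    [0,0.3,-0.4,-0.1,0,0,0],
    [0,0.4,-0.3,0,0,0,0],
    [0,0.3,0,0,0,0,0],
    [0,0,0,0,0,0,0]
  ]
}}

```text
clock: 15.02
ee_pos: [0.451, 0.3589, 0.0122]
orientation: [0.996, -0.085, 0.002, -0.001]
force: [-0.5, 0.6, 1.1]
opening: 0.0001
```

Call:
{"name": "play_rows", "arguments": {
  "deltas": [
    [0,0.2,0,0,0,0,0],
    [0,0.2,0,0,0,0,0],
    [0,0,0,0,0,0,0]
  ]
}}

```text
clock: 15.27
ee_pos: [0.4534, 0.3574, 0.0113]
orientation: [0.996, -0.085, 0.0, -0.0]
force: [0.5, -0.1, 0.2]
opening: 0.0002
```

Call:
{"name": "play_rows", "arguments": {
  "deltas": [
    [0,0.2,0,0,0,0,0],
    [0,0.2,0,0,0,0,0],
    [0,0,0,0,0,0,0]
  ]
}}

```text
clock: 15.52
ee_pos: [0.4574, 0.3567, 0.0111]
orientation: [0.996, -0.085, 0.0, -0.0]
force: [0.9, 0.6, -0.4]
opening: 0.0005
```

Call:
{"name": "play_rows", "arguments": {
  "deltas": [
    [0,0.2,0,0,0,0,0],
    [0,0.2,0,0,0,0,0],
    [0,0,0,0,0,0,0]
  ]
}}

```text
clock: 15.77
ee_pos: [0.4601, 0.356, 0.0108]
orientation: [0.996, -0.085, -0.001, 0.0]
force: [-2.6, 1.0, 0.5]
opening: 0.0004
```

Call:
{"name": "play_rows", "arguments": {
  "deltas": [
    [0,0.2,0,0,0,0,0],
    [0,0.2,0,0,0,0,0],
    [0,0,0,0,0,0,0]
  ]
}}

```text
clock: 16.02
ee_pos: [0.4644, 0.3554, 0.0109]
orientation: [0.996, -0.085, -0.0, 0.0]
force: [-2.0, 2.1, 0.3]
opening: 0.0005
```

```bash
cat > ang.py <<'E'
from h import *
import sys
# handle angle from side & top cam: points of grip/handle at z>.06 beyond head
A=np.array([.5112,.1938])
go(.5,.36,.01,-9.8)
for n,bias in(('top',(0,0)),('side',(.0022,.0024))):
    c=cam(n);P=cloud(c).reshape(-1,3)
    im=c['image'].reshape(-1,3).astype(int)
    if n=='side':cv2.imwrite(sys.argv[1],cv2.resize(c['image'][200:320,200:350],None,fx=5,fy=5))
    q=P[:,:2]-np.array(bias)-A; r=np.hypot(*q.T); th=np.degrees(np.arctan2(-q[:,0],q[:,1])) # angle from +y toward -x
    for r0,r1 in((.055,.11),(.18,.222)):
        m=(P[:,2]>.06)&(P[:,2]<.09)&(r>r0)&(r<r1)&(q[:,1]>0)&(th>-60)&(th<25)
        if m.sum()>4:
            print(n,r0,m.sum(),'handle ang deg med %.2f  mean %.2f  lo %.1f hi %.1f'%(np.median(th[m]),th[m].mean(),*np.percentile(th[m],[2,98])))
E
python3 ang.py pics/s13.png
```

```text
ee [0.4644 0.3554 0.0109] yaw -9.77 tool d cm [ 3.43 -1.06  0.09] rotvec [0.01 0.04 0.03] F [-1.96  2.06  0.32] open 0.0005 t 16.02
top 0.055 151 handle ang deg med 8.92  mean 8.64  lo 1.5 hi 15.0
side 0.18 178 handle ang deg med 11.08  mean 11.59  lo 6.7 hi 18.9
```

View pics/s13.png

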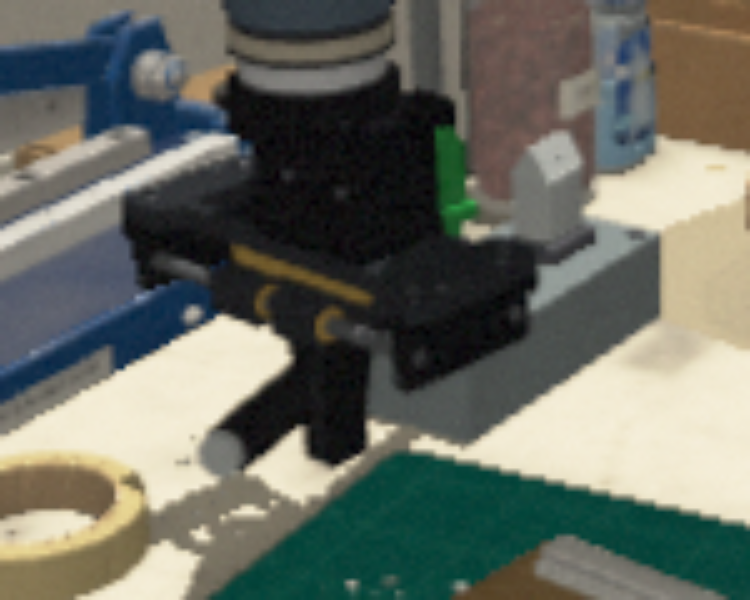

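Contact at ee x≈0.459, the bolt turns freely at about 2 to 3 N. Following the arc for 1.5° per row, still short of the earliest seating at 14.3°.

Call:
{"name": "play_rows", "arguments": {
  "deltas": [
    [0,0.44,-0.06,0,0,0,1.5],
    [0,0.44,-0.06,0,0,0,1.5],
    [0,0.44,-0.06,0,0,0,1.5],
    [0,0,0,0,0,0,0]
  ]
}}

```text
clock: 16.45
ee_pos: [0.48, 0.3547, 0.0113]
orientation: [0.992, -0.125, 0.001, -0.001]
force: [-0.8, 1.1, -0.5]
opening: 0.0005
```

Call:
{"name": "play_rows", "arguments": {
  "deltas": [
    [0,0.44,-0.06,0,0,0,1.5],
    [0,0.44,-0.06,0,0,0,1.5],
    [0,0.44,-0.06,0,0,0,1.5],
    [0,0,0,0,0,0,0]
  ]
}}

```text
clock: 16.78
ee_pos: [0.4929, 0.3527, 0.0112]
orientation: [0.986, -0.164, 0.001, -0.0]
force: [-1.0, 1.0, -0.5]
opening: 0.0003
```

```bash
python3 ang.py pics/s14.png
```

```text
ee [0.4929 0.3527 0.0112] yaw -18.89 tool d cm [ 0.43 -0.92  0.12] rotvec [-0.06 -0.1  -9.09] F [-0.99  1.04 -0.48] open 0.0003 t 16.78
top 0.055 150 handle ang deg med -1.46  mean -1.37  lo -7.6 hi 5.8
side 0.18 165 handle ang deg med 0.93  mean 0.59  lo -3.0 hi 2.4
```

View pics/s14.png

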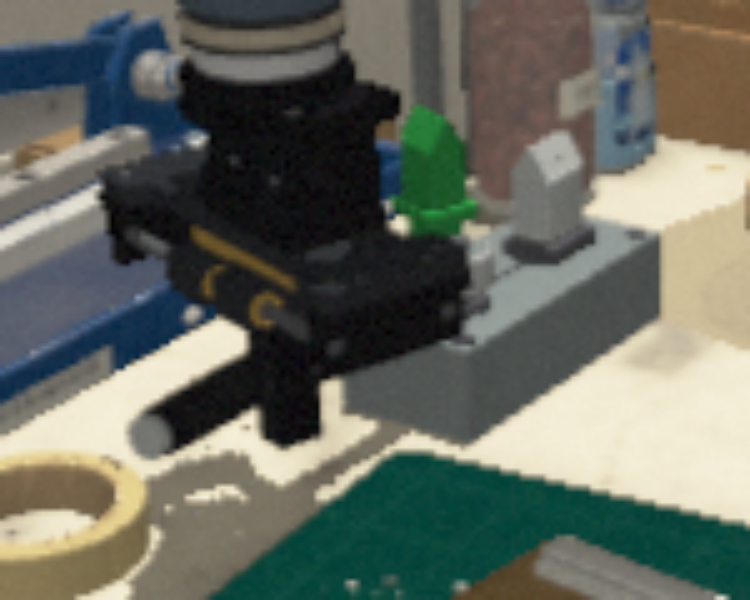

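About 10.4° turned so far. From here single small steps with a force reading each.

Call:
{"name": "play_rows", "arguments": {
  "deltas": [
    [0,0.35,-0.05,0,0,0,1.2],
    [0,0.35,-0.05,0,0,0,1.2],
    [0,0,0,0,0,0,0]
  ]
}}

```text
clock: 17.13
ee_pos: [0.4988, 0.3513, 0.0111]
orientation: [0.983, -0.184, 0.0, -0.0]
force: [-1.7, 0.7, -0.5]
opening: 0.0005
```

Call:
{"name": "play_rows", "arguments": {
  "deltas": [
    [0,0.35,-0.05,0,0,0,1.2],
    [0,0,0,0,0,0,0]
  ]
}}

```text
clock: 17.3
ee_pos: [0.5021, 0.3505, 0.0111]
orientation: [0.981, -0.195, 0.0, -0.0]
force: [-2.8, 1.2, 0.5]
opening: 0.0003
```

I had the sign of the tool yaw against the handle wrong, about 20° off square, so the contact is creeping inward to roughly 156 mm from the bolt. I'll keep the yaw as it is and push square to the handle with a slight outward bias.

Call:
{"name": "play_rows", "arguments": {
  "deltas": [
    [0,0.32,-0.15,0,0,0,0],
    [0,0,0,0,0,0,0]
  ]
}}

```text
clock: 17.47
ee_pos: [0.5056, 0.3504, 0.011]
orientation: [0.981, -0.194, 0.0, 0.0]
force: [-2.4, 0.7, -0.3]
opening: 0.0003
```

```bash
python3 ang.py pics/s15.png
```

```text
ee [0.5056 0.3504 0.011 ] yaw -22.36 tool d cm [-0.89 -0.67  0.1 ] rotvec [  0.02  -0.03 -12.56] F [-2.44  0.7  -0.29] open 0.0003 t 17.47
top 0.055 152 handle ang deg med -5.77  mean -6.09  lo -13.0 hi -0.3
side 0.18 169 handle ang deg med -3.72  mean -4.00  lo -7.3 hi -2.1
```

Call:
{"name": "play_rows", "arguments": {
  "deltas": [
    [0,0.32,-0.15,0,0,0,0],
    [0,0,0,0,0,0,0]
  ]
}}

```text
clock: 17.73
ee_pos: [0.509, 0.3504, 0.011]
orientation: [0.981, -0.194, 0.0, 0.0]
force: [-2.7, -0.2, 0.3]
opening: 0.0008
```

Call:
{"name": "play_rows", "arguments": {
  "deltas": [
    [0,0.28,-0.13,0,0,0,0],
    [0,0,0,0,0,0,0]
  ]
}}

```text
clock: 17.9
ee_pos: [0.512, 0.3505, 0.0109]
orientation: [0.981, -0.194, -0.0, 0.0]
force: [-2.5, -1.3, 0.4]
opening: 0.0007
```

Call:
{"name": "play_rows", "arguments": {
  "deltas": [
    [0,0.28,-0.12,0,0,0,0],
    [0,0,0,0,0,0,0]
  ]
}}

```text
clock: 18.07
ee_pos: [0.5152, 0.3507, 0.011]
orientation: [0.981, -0.194, 0.0, 0.0]
force: [-1.8, -1.6, -0.1]
opening: 0.0
```

Call:
{"name": "play_rows", "arguments": {
  "deltas": [
    [0,0.28,-0.12,0,0,0,0],
    [0,0,0,0,0,0,0]
  ]
}}

```text
clock: 18.23
ee_pos: [0.5185, 0.351, 0.0111]
orientation: [0.981, -0.194, 0.0, -0.0]
force: [-2.1, -0.3, 0.8]
opening: 0.0007
```

Call:
{"name": "play_rows", "arguments": {
  "deltas": [
    [0,0.29,-0.11,0,0,0,0],
    [0,0,0,0,0,0,0]
  ]
}}

```text
clock: 18.4
ee_pos: [0.5217, 0.3511, 0.0111]
orientation: [0.981, -0.194, 0.0, -0.0]
force: [-2.2, -1.2, 0.2]
opening: 0.0004
```

Call:
{"name": "play_rows", "arguments": {
  "deltas": [
    [0,0.29,-0.1,0,0,0,0],
    [0,0,0,0,0,0,0]
  ]
}}

```text
clock: 18.57
ee_pos: [0.5247, 0.3509, 0.0111]
orientation: [0.981, -0.194, 0.0, -0.0]
force: [-2.3, -1.4, 0.4]
opening: 0.0004
```

Call:
{"name": "play_rows", "arguments": {
  "deltas": [
    [0,0.29,-0.09,0,0,0,0],
    [0,0,0,0,0,0,0]
  ]
}}

```text
clock: 18.73
ee_pos: [0.5278, 0.3506, 0.0111]
orientation: [0.981, -0.194, 0.0, -0.0]
force: [-3.9, -1.1, 0.8]
opening: 0.0
```

Call:
{"name": "play_rows", "arguments": {
  "deltas": [
    [0,0.29,-0.08,0,0,0,0],
    [0,0,0,0,0,0,0]
  ]
}}

```text
clock: 18.9
ee_pos: [0.5307, 0.3502, 0.0111]
orientation: [0.981, -0.194, 0.0, -0.0]
force: [-2.6, -1.2, -0.4]
opening: 0.0001
```

```bash
python3 ang.py pics/s16.png
```

```text
ee [0.5307 0.3502 0.0111] yaw -22.38 tool d cm [-3.21  0.26  0.11] rotvec [ -0.03  -0.04 -12.58] F [-2.6  -1.24 -0.4 ] open 0.0001 t 18.90
top 0.055 153 handle ang deg med -14.87  mean -14.89  lo -21.3 hi -9.0
side 0.18 179 handle ang deg med -12.23  mean -12.55  lo -15.8 hi -10.9
```

Call:
{"name": "play_rows", "arguments": {
  "deltas": [
    [0,0.29,-0.07,0,0,0,0],
    [0,0,0,0,0,0,0]
  ]
}}

```text
clock: 19.17
ee_pos: [0.5333, 0.3497, 0.0111]
orientation: [0.981, -0.194, 0.0, -0.0]
force: [-2.2, -1.1, 0.3]
opening: 0.0005
```

Call:
{"name": "play_rows", "arguments": {
  "deltas": [
    [0,0.29,-0.06,0,0,0,0],
    [0,0,0,0,0,0,0]
  ]
}}

```text
clock: 19.33
ee_pos: [0.535, 0.3493, 0.0108]
orientation: [0.981, -0.194, -0.001, 0.0]
force: [-5.3, 0.5, 1.1]
opening: 0.0007
```

Force is rising and the advance is lagging, which looks like seating. Smaller steps now.

Call:
{"name": "play_rows", "arguments": {
  "deltas": [
    [0,0.15,-0.03,0,0,0,0],
    [0,0,0,0,0,0,0]
  ]
}}

```text
clock: 19.5
ee_pos: [0.5355, 0.3491, 0.0106]
orientation: [0.981, -0.194, -0.002, 0.0]
force: [-6.2, 1.0, 0.7]
opening: 0.0007
```

Call:
{"name": "play_rows", "arguments": {
  "deltas": [
    [0,0.15,-0.03,0,0,0,0],
    [0,0,0,0,0,0,0]
  ]
}}

```text
clock: 19.67
ee_pos: [0.5362, 0.3489, 0.0105]
orientation: [0.981, -0.194, -0.002, 0.001]
force: [-6.3, 2.6, 1.1]
opening: 0.0007
```

Call:
{"name": "play_rows", "arguments": {
  "deltas": [
    [0,0.15,-0.03,0,0,0,0],
    [0,0.1,-0.02,0,0,0,0],
    [0,0,0,0,0,0,0]
  ]
}}

```text
clock: 19.92
ee_pos: [0.5373, 0.3486, 0.0102]
orientation: [0.981, -0.194, -0.004, 0.001]
force: [-9.3, 2.7, 1.8]
opening: 0.0003
```

Call:
{"name": "play_rows", "arguments": {
  "deltas": [
    [0,0.15,-0.03,0,0,0,0],
    [0,0,0,0,0,0,0]
  ]
}}

```text
clock: 20.08
ee_pos: [0.5381, 0.3483, 0.0101]
orientation: [0.981, -0.194, -0.004, 0.001]
force: [-10.2, 3.4, 1.9]
opening: 0.0008
```

Call:
{"name": "play_rows", "arguments": {
  "deltas": [
    [0,0.15,-0.03,0,0,0,0],
    [0,0,0,0,0,0,0]
  ]
}}

```text
clock: 20.25
ee_pos: [0.539, 0.3481, 0.01]
orientation: [0.981, -0.194, -0.005, 0.001]
force: [-10.7, 3.5, 0.6]
opening: 0.0004
```

Call:
{"name": "play_rows", "arguments": {
  "deltas": [
    [0,0.15,-0.03,0,0,0,0],
    [0,0,0,0,0,0,0]
  ]
}}

```text
clock: 20.42
ee_pos: [0.5405, 0.3478, 0.0099]
orientation: [0.981, -0.194, -0.005, 0.001]
force: [-10.8, 3.2, 1.5]
opening: 0.0006
```

```bash
python3 ang.py pics/s17.png
```

```text
ee [0.5405 0.3478 0.0099] yaw -22.38 tool d cm [-4.21  0.41  0.03] rotvec [  0.19   0.54 -12.58] F [-10.83   3.22   1.47] open 0.0006 t 20.42
top 0.055 149 handle ang deg med -17.98  mean -18.00  lo -24.5 hi -11.8
side 0.18 179 handle ang deg med -16.06  mean -16.21  lo -19.5 hi -14.2
```

It broke over near ee x≈0.539 at about 11 N, and the tip now follows the command fully. I'll go about 9 mm beyond that point, where the click needs about 6 to 7 mm and the stop is at about 21 mm.

Call:
{"name": "play_rows", "arguments": {
  "deltas": [
    [0,0.15,-0.03,0,0,0,0],
    [0,0.15,-0.03,0,0,0,0],
    [0,0,0,0,0,0,0]
  ]
}}

```text
clock: 20.77
ee_pos: [0.5438, 0.347, 0.01]
orientation: [0.981, -0.194, -0.005, 0.001]
force: [-10.1, 2.9, 2.2]
opening: -0.0
```

Call:
{"name": "play_rows", "arguments": {
  "deltas": [
    [0,0.15,-0.02,0,0,0,0],
    [0,0.15,-0.02,0,0,0,0],
    [0,0,0,0,0,0,0]
  ]
}}

```text
clock: 21.02
ee_pos: [0.5468, 0.3461, 0.0099]
orientation: [0.981, -0.194, -0.005, 0.001]
force: [-10.8, 1.7, 1.9]
opening: 0.0005
```

```bash
python3 ang.py pics/s18.png; python3 - <<'E'
from h import *
t=cam('top');cv2.imwrite('pics/t18.png',cv2.resize(t['image'][190:250,190:310],None,fx=6,fy=6,interpolation=cv2.INTER_CUBIC))
E
```

```text
ee [0.5468 0.3461 0.0099] yaw -22.40 tool d cm [-4.86  0.5   0.04] rotvec [  0.2    0.51 -12.6 ] F [-10.79   1.68   1.95] open 0.0005 t 21.02
top 0.055 152 handle ang deg med -19.71  mean -19.71  lo -26.4 hi -12.8
side 0.055 25 handle ang deg med -14.10  mean -13.72  lo -17.4 hi -9.0
side 0.18 183 handle ang deg med -18.41  mean -18.67  lo -22.2 hi -16.4
```

View pics/t18.png

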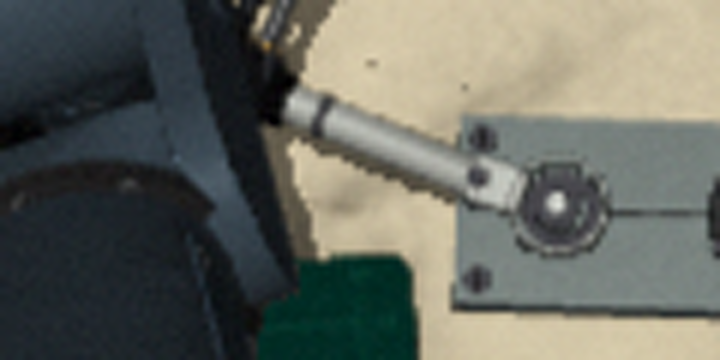

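View pics/s18.png

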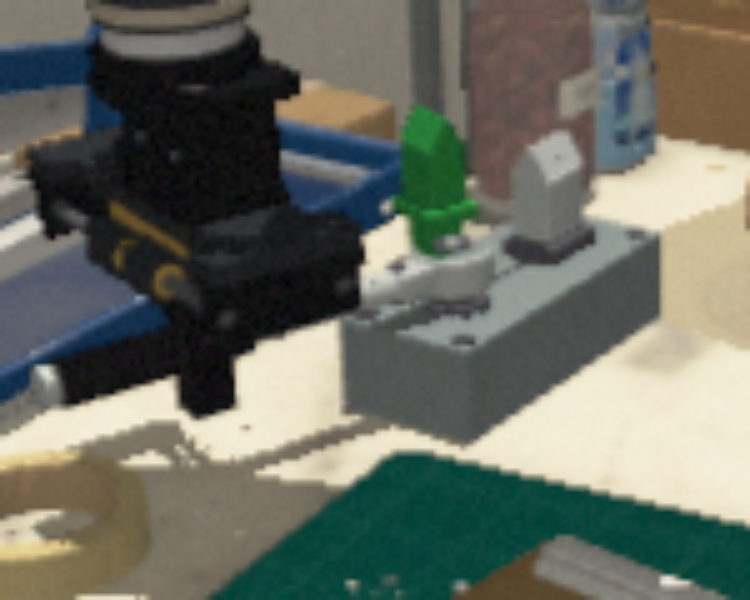

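Call:
{"name": "play_rows", "arguments": {
  "deltas": [
    [0,0.15,-0.02,0,0,0,0],
    [0,0.15,-0.02,0,0,0,0],
    [0,0,0,0,0,0,0]
  ]
}}

```text
clock: 21.42
ee_pos: [0.5498, 0.3452, 0.0099]
orientation: [0.981, -0.194, -0.005, 0.001]
force: [-10.1, 1.9, 1.2]
opening: 0.0007
```

```bash
python3 - <<'E'
from h import *
d=np.load('c0.npz')
A=np.array([.5112,.1938])
def line(W):
    P=W.reshape(-1,3);q=P[:,:2]-A;r=np.hypot(*q.T);th=np.degrees(np.arctan2(-q[:,0],q[:,1]))
    m=(P[:,2]>.06)&(P[:,2]<.092)&(r>.06)&(r<.112)&(q[:,1]>0)&(th>-35)&(th<20)
    vx,vy,x0,y0=cv2.fitLine(q[m].astype(np.float32),cv2.DIST_HUBER,0,.001,.001).ravel()
    if vy<0: vx,vy=-vx,-vy
    return 'dir %.2f  offset of line from axis %.2f mm, centroid th %.2f'%(np.degrees(np.arctan2(-vx,vy)),1000*(x0*vy-y0*vx),np.degrees(np.arctan2(-x0,y0)))
print(line(d['W']),'|',line(np.load('c2.npz')['W']))
L=[cloud(cam('top')) for _ in range(3)]
for w in L: print(line(w))
print(line(np.nanmean(L,0)), manip.state()['force'],manip.state()['ee_pos'])
E
```

```text
dir 10.18  offset of line from axis 0.18 mm, centroid th 10.06 | dir 9.58  offset of line from axis -1.00 mm, centroid th 10.34
dir -23.02  offset of line from axis -3.28 mm, centroid th -20.84
dir -23.29  offset of line from axis -3.72 mm, centroid th -20.81
dir -24.01  offset of line from axis -4.80 mm, centroid th -20.81
dir -23.81  offset of line from axis -4.46 mm, centroid th -20.84 [-9.90155879  2.49719329  1.24516806] [0.54957371 0.34525881 0.0099306 ]
```

The handle line now misses the bolt axis by about 4 mm (0 to 1 mm before). That makes the break-over about 0.10 rad, or about 13 mm at the grip, so it has clicked and is well short of the stop. The force is falling as described. Backing off.

Call:
{"name": "play_rows", "arguments": {
  "deltas": [
    [0,-0.4,0.05,0,0,0,0],
    [0,-0.6,0.1,0,0,0,0],
    [0,-0.8,0.1,0,0,0,0],
    [0,-1,0.1,0,0,0,0],
    [0,-1.2,0,0,0,0,0],
    [0,-1.2,0,0,0,0,0],
    [0,-0.8,0,0,0,0,0],
    [0,0,0,0,0,0,0]
  ]
}}

```text
clock: 22.23
ee_pos: [0.4961, 0.3655, 0.0112]
orientation: [0.981, -0.193, -0.0, 0.0]
force: [-0.3, -0.3, 0.0]
opening: 0.0003
```

Call:
{"name": "play_rows", "arguments": {
  "deltas": [
    [0,0,0,-1,0,0,0],
    [0,0,0,-2,0,0,0],
    [0,0,0,-3,0,0,0],
    [0,0,0,-3,0,0,0],
    [0,-1,0,-3,0,0,0],
    [0,-2,0,-2,0,0,0],
    [0,-2,0,-1,0,0,0],
    [0,-1,0,0,0,0,0],
    [0,0,0,0,0,0,0]
  ]
}}

```text
clock: 22.98
ee_pos: [0.4412, 0.3882, 0.1622]
orientation: [0.981, -0.193, 0.0, -0.001]
force: [-0.3, 0.3, 0.3]
opening: 0.0005
```

```bash
python3 ang.py pics/s19.png; python3 - <<'E'
from h import *
t=cam('top');cv2.imwrite('pics/t19.png',cv2.resize(t['image'][165:285,150:350],None,fx=4,fy=4))
W=cloud(t);A=np.array([.5112,.1938]);P=W.reshape(-1,3)
q=P[:,:2]-A;r=np.hypot(*q.T);th=np.degrees(np.arctan2(-q[:,0],q[:,1]))
for r0,r1 in((.06,.112),(.06,.16)):
    m=(P[:,2]>.06)&(P[:,2]<.092)&(r>r0)&(r<r1)&(q[:,1]>0)&(th>-35)&(th<20)
    vx,vy,x0,y0=cv2.fitLine(q[m].astype(np.float32),cv2.DIST_HUBER,0,.001,.001).ravel()
    if vy<0: vx,vy=-vx,-vy
    print('dir %.2f off %.2f mm th %.2f'%(np.degrees(np.arctan2(-vx,vy)),1000*(x0*vy-y0*vx),np.degrees(np.arctan2(-x0,y0))))
m=(abs(P[:,0]-.5091)<.03)&(abs(P[:,1]-.109)<.03)&(P[:,2]>.095)&(P[:,2]<.13);h=P[m]
print('hardie',cv2.minAreaRect((h[:,:2]*1000).astype(np.float32)),np.percentile(h[:,2],[50,99]))
E
```

```text
ee [0.4412 0.3882 0.1622] yaw -22.27 tool d cm [ 6.5   0.39 15.23] rotvec [ -0.06  -0.05 -12.47] F [-0.34  0.33  0.28] open 0.0005 t 22.98
top 0.055 153 handle ang deg med -15.82  mean -15.97  lo -22.6 hi -9.5
top 0.18 146 handle ang deg med -16.09  mean -16.13  lo -19.5 hi -12.8
side 0.055 137 handle ang deg med -11.64  mean -12.00  lo -17.9 hi -6.4
side 0.18 182 handle ang deg med -13.44  mean -13.81  lo -17.1 hi -12.1
dir -14.57 off 1.55 mm th -15.62
dir -16.01 off -0.06 mm th -15.98
hardie ((508.34686279296875, 109.6767578125), (32.84074401855469, 23.64598274230957), 87.1751937866211) [0.10585155 0.11533717]
```

View pics/t19.png

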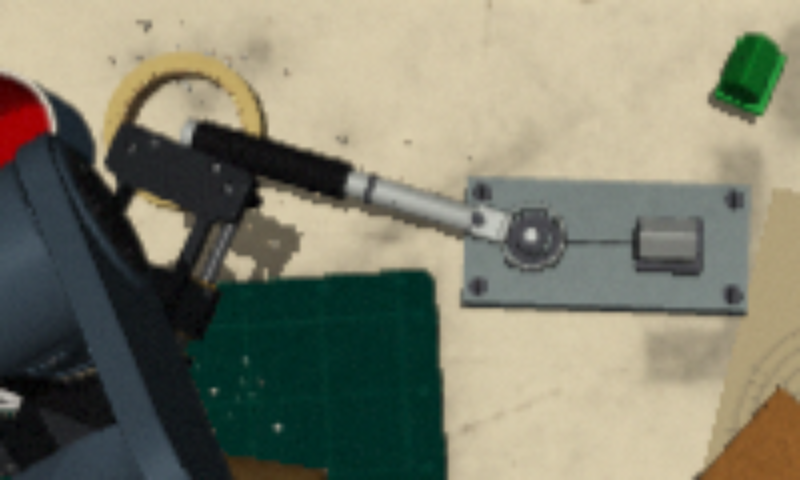

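View pics/s19.png

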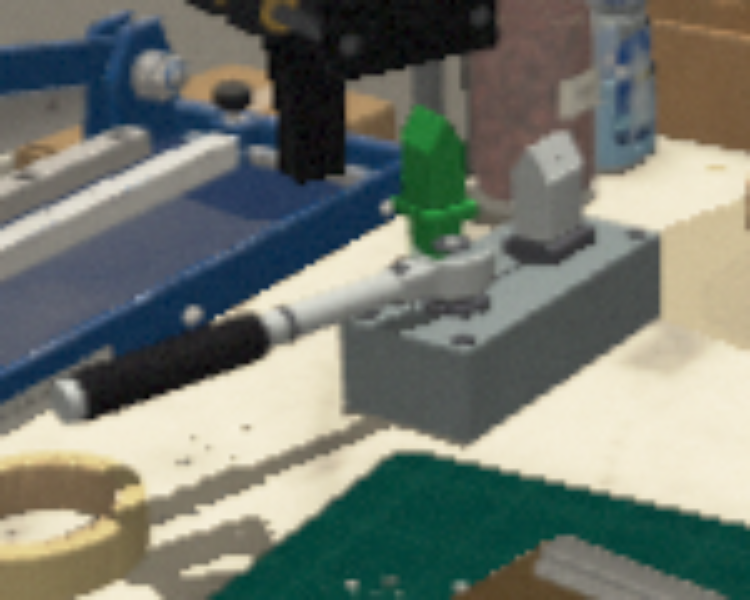

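```bash
python3 - <<'E'
from h import *
c=cam('top');print(vision.find_in('tape_roll','top')[:1],vision.find_in('coffee_mug','top')[:1],vision.find_in('cork_block','top')[:1],vision.find_in('hammer','top')[:1])
print(manip.hand_in())
E
```

```text
[{'box': [176.8, 179.1, 215.1, 214.7], 'p': 0.74}] [{'box': [128.6, 179.7, 172.1, 215.6], 'p': 0.61}] [{'box': [319.4, 262.4, 363.2, 304.3], 'p': 0.78}] [{'box': [174.6, 177.1, 216.9, 214.6], 'p': 0.64}]
the job is handed in; nothing more can be done
None
```

The hardie is home in the socket and the wrench has clicked and been let go. I handed the job in at about 23 s of robot time, and no verdict was reported.

**Hardie:** I gripped the grey steel one across its 24 mm, lifted it out of the wooden stand and lowered it into the socket. After letting go, the top camera put its top at z ≈ 0.115 m (0.116 m expected) and its centre within about 1 mm of the socket. It measured about 1.5° off square with the block and looked upright.

**Wrench:** I pushed the grip clockwise with the fingers shut. The bolt ran free for about 0.43 rad. It then seated and broke over at about 11 N. I went about 11 mm past that point and backed off. The handle sprang straight, with its line within about 1.5 mm of the bolt axis. It now stands about 26° from where it started, so the grip moved about 77 mm.

**Checks that failed or disagreed:**
- **Tool position:** the reported TCP lay about 40 mm beyond the visible finger ends. I measured this in the pictures and allowed for it in every height.
- **Tool angle:** I had the sign wrong while pushing the wrench, about 20° off square. The contact crept inward along the grip, and I corrected the push direction partway.
- **Break-over size:** my estimates ranged from 0.10 to 0.15 rad. All are above the click and below the 0.17 rad limit, and the force never rose as it would at the stop.
- **Bystanders:** the last look showed the tape roll, mug and cork block where they began. The detector gave only a false box on the tape roll for the hammer, so I did not confirm it; the arm passed well above it.

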